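# Chock a row of pipe canisters

## Task

Lay the loose pipe canister on the steel plate as the third in the row, and set the timber chock behind it, flat on the plate with its sloping nose against the middle of that canister. The whole row must end closed up along the middle of the plate, snug and square against the stop bar, so that nothing can roll apart. Leave the hammer and the tin alone.

Things in the scene. Friction and masses are not known exactly. Their poses are not given: they have to be found in the camera images.
- plate: Immovable dark steel plate on the bench, 180 mm (x) by 380 mm (y), 12 mm thick. Origin: centre of its underside. A stop bar 30 mm wide, 40 mm high above the plate, runs along its +y edge, inner face at y = +160 mm; the -y end is open. The row runs along the plate's y, centred on x = 0, each canister lying along the plate's x.
- canister_a_center (a point): A plain steel canister: a closed, capped pipe offcut, 48 mm diameter, 130 mm long, about 0.45 kg, lying on its side and free to roll. The point is its centre (24 mm above whatever it lies on); its x axis runs along its length; y and z turn as it rolls. It starts on the plate, nearest the stop bar, with a small gap to it.
- canister_b_center (a point): A plain steel canister: a closed, capped pipe offcut, 48 mm diameter, 130 mm long, about 0.45 kg, lying on its side and free to roll. The point is its centre (24 mm above whatever it lies on); its x axis runs along its length; y and z turn as it rolls. It starts on the plate, second from the stop bar, with a small gap to the first.
- canister_c_center (a point): A plain steel canister: a closed, capped pipe offcut, 48 mm diameter, 130 mm long, about 0.45 kg, lying on its side and free to roll. The point is its centre (24 mm above whatever it lies on); its x axis runs along its length; y and z turn as it rolls. The loose one: it starts on the bench, off the plate.
- chock_center (a point): Loose wooden chock, 50 mm wide (x, flat parallel sides), 90 mm long (y), 45 mm high, 0.15 kg, flat on the bench. Its +y end is the nose: a 60 degree slope from a 4 mm high toe at y = 45 mm to the top at y = 21 mm; its -y end is square. The point is its centre, 22.5 mm up; z is up. With the nose touching a canister on the same surface, that one's centre is 61 mm away along +y.
- hammer: Bystander: hammer, 260 mm long, lying on the bench beyond the work, roughly along y, head to the left (+y). Leave it alone.
- tin: Bystander: closed metal tin, 74 mm diameter, 90 mm high, standing on the bench beyond the work, to the robot's right; origin at the centre of its underside. Leave it alone.
Things that resemble listed ones, but are neither listed nor needed, are in the scene too. What is shaped like the part that bears chock_center but green or turquoise is not meant.

How it is judged:
By the outcome, as a careful person would: the job done as asked, in the order asked, and still so for the second after the job is handed in, with the robot touching nothing.
It also fails if it takes over 64 s, if anything falls off the work surface, if the arm or the gripper's body presses on something with over 40 N, if the wrist force passes 120 N, or if a joint passes its speed limit or range.

## Robot

A 6-joint arm with a two-finger parallel gripper is mounted at the origin on the work surface. World frame = base frame: x ahead of the robot, y to its left, z up, the work surface at z = 0. Lengths are in m, angles in rad, forces in N, time in s.
With the tool pointing down it reaches from about 0.4 to 0.825 m from the base axis. Payload 7 kg.
Tool frame: the origin (TCP) lies at the very end of the fingers, on their centre line; the grasp point (between the pads) lies 19 mm behind it; x points along the fingers, y is the direction in which the jaws open and shut, and the axes are right-handed (so a half turn about x gives the same grasp; the last joint's range is limited). The gripper opens to 85 mm and grips with 20 to 120 N. Pads are 22 mm wide; open, the fingers measure 114 mm over their backs; the gripper's body (76 mm by 85 mm) begins 54 mm behind the grasp point. The pads swing forward as they close: fully open they stand 13 mm farther back than shut.
Start: joints at [1.549, 0.359, 0.012, 0, -1.224, -0.288], TCP at [0.206, 0.643, 0.231] pointing down, gripper open.
Joint ranges: [-3.07, 3.07], [-1.43, 2.12], [-1.02, 1.25], [-3.03, 1.67], [-3.05, -0], [-3.03, 3.03]. Speed limits (rad/s): [2.39, 2.39, 3.01, 3.14, 3.14, 3.14].

## Interface

Orientations are given as a unit quaternion [w, x, y, z].
In Python, from workcell import env, read_camera gives the robot as it stands.
- The arm moves only by the tool move_arm, never from a script. Its argument "steps" is a list of rows, each an object of numbers: "wx", "wy", "wz": the turn, a rotation vector about the tool's x, y, z in rad; "x", "y", "z": the shift along the tool's x, y, z in m; "gripper": the opening, from 0 (shut) to 1 (fully open). A call has 1 to 10 rows; each row is the pose to reach, as a shift and turn from the pose commanded when the call began, along the tool's axes at that moment; what a row does not reach only later rows make up. A row lasts 1/10 s, in which the tool goes at most 50 mm and 8.59 degrees, less where a joint would pass 70% of its speed; a pose out of reach is approached as far as the arm can. A call with a gripper value outside its range is refused whole. The fingers move at their own pace and stop on an object; "newtons" is the grip in N (left out, the last holds). Time passes only in rows, so rows that repeat a pose let the fingers close. It gives the time, the measured TCP pose, the force and the opening at its end, in the units of the state.
- env.sense(): the state, without advancing time (a new reading comes with each control period).
- read_camera(name): name is "scene" or "top" or "wrist"; returns a dict with "image" (480x640x3 uint8, blue, green, red), "z_map" (480x640 float32, m along the optical axis (not along the pixel's ray), 0 where there is no reading), "camera_matrix" (3x3 intrinsics, pixels), "D" ([k1, k2, p1, p2, k3] as OpenCV has them; the pictures are not rectified), "world_from_camera" (4x4, takes a point from camera to world coordinates); the wrist camera has in their place "hand_eye" (4x4, takes a point from camera to tool coordinates, whose origin is the TCP and whose axes are the tool frame's). Camera axes: x right, y down, z forward; pixel columns grow to the right and rows downward; lengths in m; the calibration is good to about 2 mm. A picture is of the moment at which its call begins: read the wrist's pose just before it.
- env.hand_in(): hands the job in, once; it reports no verdict.
The state is a dict: "t": time; "joint_positions": joint angles; "dq": joint speeds; "joint_torque": joint torques, N m; "tool_pos": TCP position; "tcp_rot": TCP orientation; "contact_force": force on the tool from outside, world axes, zero at the start; "ft_torque": the same for the moment, N m; "grip_width": finger opening in m.
Only numpy, scipy, OpenCV 4.12 (cv2) and the standard library are available. Lean on these libraries where they do the work, as an engineer would, in place of code of your own. Each camera call takes 0.05 s, during which the arm holds its last target.

## Working session

There is one attempt and no reset: what is moved stays moved. The work goes in short steps, Python scripts to look and compute and a tool call to move; the robot and the scene stay as the last step left them, time stands still between calls to the robot, and variables do not carry over. Pictures are saved under pics/ and viewed, and the job is handed in when it is done.

Besides the shell and the picture viewer there is one more tool, called after "Emit:" as name(argument=value, ...), one argument or row to a line, values as JSON. move_arm: Moves the arm, as the interface text tells. Its arguments: {"type":"object","properties":{"steps":{"type":"array","items":{"type":"object","properties":{"wx":{"type":"number"},"wy":{"type":"number"},"wz":{"type":"number"},"x":{"type":"number"},"y":{"type":"number"},"z":{"type":"number"},"gripper":{"type":"number"}}}},"newtons":{"type":"number"}},"required":["steps"]}

```bash
mkdir -p pics; ls; python3 - <<'E'
from workcell import env, read_camera
import cv2,numpy as np
s=env.sense();print(s['t'],s['tool_pos'],s['tcp_rot'],s['grip_width'])
for n in ['scene','top','wrist']:
    c=read_camera(n);cv2.imwrite(f'pics/{n}0.png',c['image']);np.savez(f'{n}0.npz',**c)
    print(n,c['camera_matrix'],c['D'],c.get('world_from_camera',c.get('hand_eye')))
E
```

```text
pics
0.0 [0.20564855 0.64237612 0.23036132] [ 0.10852054 -0.69859525  0.10972726  0.69867582] 0.08528163441810067
scene [[620.32114454   0.         310.36489579]
 [  0.         620.32114454 239.88057077]
 [  0.           0.           1.        ]] [-0.02252194  0.          0.          0.          0.        ] [[ 0.6725976   0.58793581 -0.44938174  1.19165289]
 [ 0.74000641 -0.53295971  0.41029803 -0.61146153]
 [ 0.00172654 -0.60851084 -0.79354369  1.16800846]
 [ 0.          0.          0.          1.        ]]
top [[546.71807256   0.         321.57296745]
 [  0.         546.71807256 234.86414832]
 [  0.           0.           1.        ]] [-0.1309918  0.         0.         0.         0.       ] [[-0.01003442 -0.99435675  0.10561231  0.41515976]
 [-0.99986363  0.00859209 -0.01410294 -0.01428862]
 [ 0.01311593 -0.10573942 -0.99430737  1.30314856]
 [ 0.          0.          0.          1.        ]]
wrist [[348.44949996   0.         319.22032116]
 [  0.         348.44949996 235.49009222]
 [  0.           0.           1.        ]] [-0.03354957  0.          0.          0.          0.        ] [[-5.09210956e-04 -2.72168589e-01  9.62249448e-01 -1.43373101e-01]
 [ 9.99999860e-01  1.09874695e-07  5.29219103e-04  1.62293211e-04]
 [-1.44142544e-04  9.62249582e-01  2.72168551e-01 -6.94203432e-02]
 [ 0.00000000e+00  0.00000000e+00  0.00000000e+00  1.00000000e+00]]
```

View pics/top0.png

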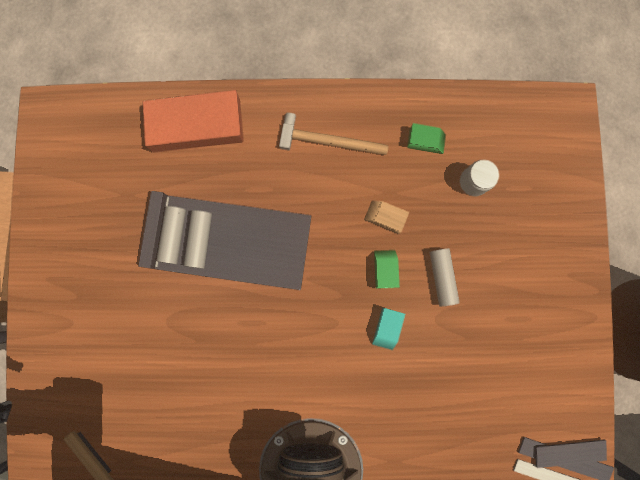

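View pics/scene0.png

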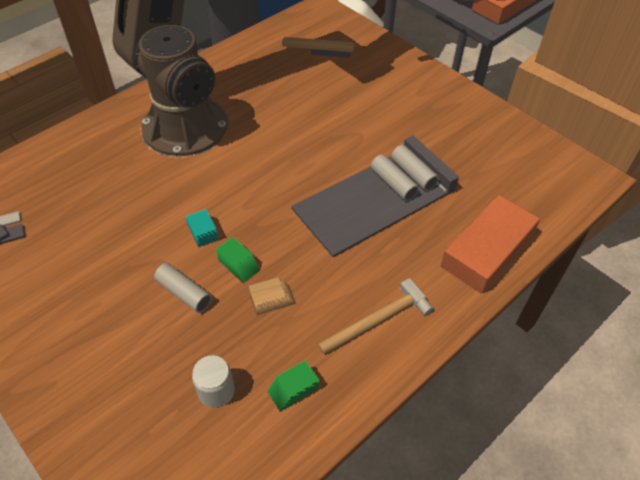

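View pics/wrist0.png

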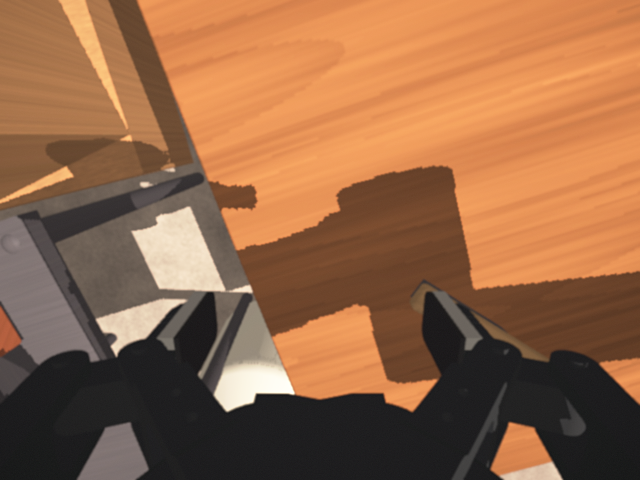

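The top view shows the plate at (230,240) with the stop bar on its left and canisters A and B at (172,236) and (198,240). Candidates:
- **Canister:** only one is loose, at (441,277). The tin at (480,178) is standing up.
- **Chock:** wooden at (388,217), green at (387,270), green at (427,138), turquoise at (388,328). By the description I choose the wooden one at (388,217).

Next I'll check it in a crop.

```bash
cat > h.py <<'E'
import cv2,numpy as np
from scipy.spatial.transform import Rotation as R
def cloud(c,T=None):
    T=c['world_from_camera'] if T is None else T
    K,D=c['camera_matrix'],c['D']
    v,u=np.mgrid[0:480,0:640]
    p=cv2.undistortPoints(np.stack([u,v],-1).reshape(-1,1,2).astype(float),K,D).reshape(480,640,2)
    z=c['z_map'];P=np.dstack([p[...,0]*z,p[...,1]*z,z])
    W=P@T[:3,:3].T+T[:3,3];W[z==0]=np.nan
    return W
def ray(c,px,h,T=None):
    T=c['world_from_camera'] if T is None else T
    p=cv2.undistortPoints(np.array(px,float).reshape(-1,1,2),c['camera_matrix'],c['D']).reshape(-1,2)
    d=np.c_[p,np.ones(len(p))]@T[:3,:3].T
    o=T[:3,3];return o+d*((h-o[2])/d[:,2])[:,None]
def wristT(s,c):
    q=s['tcp_rot'];T=np.eye(4);T[:3,:3]=R.from_quat([q[1],q[2],q[3],q[0]]).as_matrix();T[:3,3]=s['tool_pos']
    return T@c['hand_eye']
E
python3 - <<'E'
from h import *
ims=[]
for n,(x,y) in dict(top=(390,230),scene=(265,285)).items():
    c=dict(np.load(n+'0.npz'));i=c['image'][y-50:y+50,x-65:x+65];ims.append(cv2.resize(i,None,fx=3,fy=3,interpolation=cv2.INTER_CUBIC))
    cloudW=cloud(c)
    print(n,'z noise: bench',np.nanmedian(cloudW[380:400,300:330,2]) if n=='top' else 0, (c['z_map']==0).mean())
    if n=='top':
        for nm,(u,v) in dict(plate=(260,250),chock=(388,215),can=(441,277),a=(172,236),b=(198,240),bar=(151,230),tin=(484,172)).items(): print(nm,np.round(np.nanmedian(cloudW[v-2:v+3,u-2:u+3].reshape(-1,3),0),4))
cv2.imwrite('pics/crop1.png',np.hstack(ims))
E
```

```text
top z noise: bench 0.0010806466915675994 0.004033203125
plate [0.5175 0.1136 0.0124]
chock [ 0.5939 -0.1876  0.046 ]
can [ 0.4481 -0.3073  0.0464]
a [0.5479 0.3122 0.0576]
b [0.5378 0.2515 0.0594]
bar [0.5625 0.364  0.0535]
tin [ 0.6864 -0.4063  0.0898]
scene z noise: bench 0 0.004000651041666667
```

View pics/crop1.png

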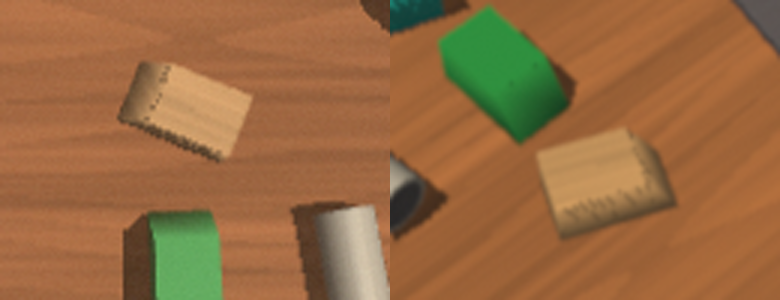

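The crop confirms the tan wooden chock. Its shaded sloping nose is on the left in the top view, pointing roughly to +y, towards the plate. Next I'll measure the poses from both fixed views.

```bash
cat > m.py <<'E'
from h import *
def rect(P):
    r=cv2.minAreaRect((P[:,:2]*1000).astype(np.float32));return np.round(r[0],1),np.round(r[1],1),round(r[2],1)
def sel(W,c,r,zl,zh):
    d=np.hypot(W[...,0]-c[0],W[...,1]-c[1]);return W[(d<r)&(W[...,2]>zl)&(W[...,2]<zh)]
def axis(P,rad,lo):
    # cylinder fit: z-top points; fit direction + circle by least squares on known radius
    from scipy.optimize import least_squares
    m=P.mean(0);d=np.linalg.svd(P[:,:2]-m[:2],full_matrices=False)[2][0];th=np.arctan2(d[1],d[0])
    def f(q):
        n=np.array([-np.sin(q[0]),np.cos(q[0])]);e=(P[:,:2]-m[:2])@n-q[1]
        return np.hypot(e,P[:,2]-q[2])-rad
    q=least_squares(f,[th,0,lo+rad],loss='soft_l1',f_scale=.002).x
    t=np.array([np.cos(q[0]),np.sin(q[0])]);s=(P[:,:2]-m[:2])@t
    lo_,hi=np.percentile(s,[1,99]);ctr=m[:2]+t*(lo_+hi)/2+q[1]*np.array([-t[1],t[0]])
    return np.round(ctr,4),'yaw',round(np.degrees(q[0])%180,1),'len',round(hi-lo_,4),'zc',round(q[2],4),'res',round(np.abs(f(q)).mean(),4)
E
python3 - <<'E'
from m import *
for n in ['top','scene']:
    c=dict(np.load(n+'0.npz'));W=cloud(c);print(n,'bench sd',np.nanstd(W[...,2][(abs(W[...,0]-.35)<.05)&(abs(W[...,1]-.1)<.1)]))
    print(' chock top',rect(sel(W,(.594,-.188),.09,.040,.05)),'full',rect(sel(W,(.594,-.188),.075,.008,.05)))
    print(' C',axis(sel(W,(.448,-.307),.085,.026,.055),.024,0))
    for nm,x in dict(a=(.548,.312),b=(.538,.2515)).items(): 
        P=sel(W,x,.08,.040,.07)
        n_=np.array([.13,.99]); 
        P=P[abs((P[:,:2]-x)@n_)<.022]
        print('',nm,axis(P,.024,.012))
    p=np.array(sel(W,(.54,.2),.26,.008,.07));print(' plate all',rect(p))
    p=sel(W,(.5175,.14),.1,.008,.016);print(' plate z',np.median(p[:,2]))
    p=sel(W,(.5625,.364),.09,.046,.058);print(' bar',rect(p))
E
```

```text
top bench sd 0.00260425797030169
 chock top (array([ 593.1, -193.1]), array([73.8, 51.1]), 67.0) full (array([ 595.6, -183.3]), array([107.9,  97.9]), 34.0)
 C (array([ 0.4487, -0.3196]), 'yaw', np.float64(9.3), 'len', np.float64(0.1293), 'zc', np.float64(0.0255), 'res', np.float64(0.0016))
 a (array([0.5516, 0.3215]), 'yaw', np.float64(172.0), 'len', np.float64(0.1267), 'zc', np.float64(0.0369), 'res', np.float64(0.0018))
 b (array([0.5409, 0.2576]), 'yaw', np.float64(172.7), 'len', np.float64(0.1269), 'zc', np.float64(0.0369), 'res', np.float64(0.0017))
 plate all (array([534. , 201.5]), array([501.2, 470.8]), 52.6)
 plate z 0.012702452157798194
 bar (array([558.2, 328.2]), array([107.3, 176.6]), 81.0)
scene bench sd 0.002629144185754184
 chock top (array([ 595.3, -190.9]), array([72. , 55.4]), 64.7) full (array([ 580.2, -174.2]), array([89.4, 97.2]), 65.5)
 C (array([ 0.4521, -0.3159]), 'yaw', np.float64(8.8), 'len', np.float64(0.131), 'zc', np.float64(0.0239), 'res', np.float64(0.002))
 a (array([0.556 , 0.3249]), 'yaw', np.float64(171.4), 'len', np.float64(0.1303), 'zc', np.float64(0.036), 'res', np.float64(0.0025))
 b (array([0.5456, 0.2618]), 'yaw', np.float64(172.5), 'len', np.float64(0.1316), 'zc', np.float64(0.0359), 'res', np.float64(0.0025))
 plate all (array([539.7, 232. ]), array([458.5, 453.7]), 42.2)
 plate z 0.012174319461564442
 bar (array([560.6, 331.8]), array([113. , 175.1]), 83.2)
```

```bash
cat > plate.py <<'E'
from h import *
def plate(c,T=None,yaw0=-7.5,ctr=(.535,.195),dbg=None):
    # dark, grey pixels whose depth says plate top; outline points -> ray to z=.012
    W=cloud(c,T);i=c['image'].astype(int)
    sat=i.max(2)-i.min(2)
    m=((sat<30)&(i.max(2)<130)).astype(np.uint8)*255
    m=cv2.morphologyEx(m,cv2.MORPH_OPEN,np.ones((3,3),np.uint8))
    n,l,st,ce=cv2.connectedComponentsWithStats(m)
    d=np.hypot(W[...,0]-ctr[0],W[...,1]-ctr[1]);lab=np.bincount(l[(d<.1)&(l>0)]).argmax()
    m=(l==lab).astype(np.uint8)*255
    if dbg: cv2.imwrite(dbg,m)
    cs=max(cv2.findContours(m,cv2.RETR_EXTERNAL,cv2.CHAIN_APPROX_NONE)[0],key=cv2.contourArea).reshape(-1,2)
    P=ray(c,cs,.012,T)[:,:2]
    y=np.radians(yaw0);ex=np.array([np.cos(y),np.sin(y)]);ey=np.array([-ex[1],ex[0]])
    L=np.c_[(P-ctr)@ex,(P-ctr)@ey]
    return L,cs,ex,ey
E
python3 - <<'E'
from plate import *
for n in ['top','scene']:
    c=dict(np.load(n+'0.npz'))
    L,cs,ex,ey=plate(c,dbg=f'pics/mask_{n}.png')
    print(n,L.min(0),L.max(0))
    for nm,s in dict(xm=(L[:,0]<-.075)&(abs(L[:,1]+.05)<.1),xp=(L[:,0]>.075)&(abs(L[:,1]+.05)<.1)).items():
        a=np.polyfit(L[s,1],L[s,0],1);r=L[s,0]-np.polyval(a,L[s,1]);k=abs(r)<.003;a=np.polyfit(L[s,1][k],L[s,0][k],1);print(nm,s.sum(),k.sum(),a,abs(r).mean())
    s=(L[:,1]<-.17)&(abs(L[:,0])<.07);a=np.polyfit(L[s,0],L[s,1],1);print('end',s.sum(),a,np.std(L[s,1]-np.polyval(a,L[s,0])))
E
```

```text
top [-0.08670132 -0.19174329] [0.09612133 0.15561877]
xm 83 83 [ 0.01403968 -0.08298815] 0.0006089745398972465
xp 83 83 [0.0200256  0.09255576] 0.0005972165799098168
end 59 [-0.01787384 -0.18912315] 0.0006826292229440941
scene [-0.10513108 -0.19118154] [0.10619132 0.22227803]
xm 65 65 [ 0.01834287 -0.07827725] 0.0006983745589359344
xp 67 67 [0.0164447  0.10045978] 0.0007166880952406495
end 39 [-0.02162348 -0.18876432] 0.0005713401306888087
```

```bash
cat > g.py <<'E'
from h import *
from workcell import env
def pose():
    s=env.sense();q=s['tcp_rot'];return np.array(s['tool_pos']),R.from_quat([q[1],q[2],q[3],q[0]]),s
def goal(p,yaw,flip=False):
    """deltas to TCP p, pointing down, tool y at world yaw deg (mod 180 unless flip)"""
    p0,r0,s=pose();M0=r0.as_matrix()
    out=[]
    for yw in (yaw,yaw+180):
        a=np.radians(yw);ty=np.array([np.cos(a),np.sin(a),0]);tx=np.array([0,0,-1.]);tz=np.cross(tx,ty)
        G=np.c_[tx,ty,tz];w=R.from_matrix(M0.T@G).as_rotvec();out.append((np.linalg.norm(w),yw,w,tz))
    out.sort(key=lambda o:o[0])
    d=M0.T@(np.array(p)-p0)
    for o in out: print('yaw',o[1],'turn',np.round(o[2],4),'rows>=',round(np.degrees(o[0])/8.59,1),'tz',np.round(o[3],2))
    print('t',round(s['t'],2),'shift',np.round(d,4),'|d|',round(np.linalg.norm(d),3),'now',np.round(p0,4),'ty yaw',round(np.degrees(np.arctan2(M0[1,1],M0[0,1])),1),'tz',np.round(M0[:,2],3),'tx',np.round(M0[:,0],3),'q',np.round(s['joint_positions'],2),'F',np.round(s['contact_force'],1),'w',round(s['grip_width'],4))
E
python3 - <<'E'
from g import *
goal([.52,.16,.33],81.5)
E
```

```text
yaw 261.5 turn [-1.615e-01 -1.000e-04 -1.200e-03] rows>= 1.1 tz [-0.99  0.15  0.  ]
yaw 81.5 turn [ 2.9801e+00 -1.9000e-03  1.0000e-04] rows>= 19.9 tz [ 0.99 -0.15  0.  ]
t 0.15 shift [-0.0989  0.3638 -0.4465] |d| 0.584 now [0.2057 0.6425 0.2306] ty yaw -107.8 tz [-0.952  0.305 -0.   ] tx [-0.    -0.001 -1.   ] q [ 1.55  0.36  0.01 -0.   -1.22 -0.29] F [ 0.9 -0.2 -0.2] w 0.0855
```

Emit:
move_arm(
  steps=[
    {"x":-0.1,"y":0.1,"z":-0.12,"wx":-0.16},
    {"x":-0.1,"y":0.364,"z":-0.446,"wx":-0.16},
    {"x":-0.1,"y":0.364,"z":-0.446,"wx":-0.16},
    {"x":-0.1,"y":0.364,"z":-0.446,"wx":-0.16},
    {"x":-0.1,"y":0.364,"z":-0.446,"wx":-0.16},
    {"x":-0.1,"y":0.364,"z":-0.446,"wx":-0.16},
    {"x":-0.1,"y":0.364,"z":-0.446,"wx":-0.16},
    {"x":-0.1,"y":0.364,"z":-0.446,"wx":-0.16},
    {"x":-0.1,"y":0.364,"z":-0.446,"wx":-0.16},
    {"x":-0.1,"y":0.364,"z":-0.446,"wx":-0.16},
  ],
)

```text
schema error: expected keys wx, wy, wz, x, y, z, gripper
```

Emit:
move_arm(
  steps=[
    {"y":0.0},
    {"y":0.0},
  ],
)

```text
schema error: expected keys wx, wy, wz, x, y, z, gripper
```

```bash
python3 - <<'E'
from g import *
goal([.52,.16,.33],81.5)
E
```

```text
yaw 261.5 turn [-1.615e-01 -1.000e-04 -1.200e-03] rows>= 1.1 tz [-0.99  0.15  0.  ]
yaw 81.5 turn [ 2.9801e+00 -1.9000e-03  1.0000e-04] rows>= 19.9 tz [ 0.99 -0.15  0.  ]
t 0.15 shift [-0.0989  0.3638 -0.4465] |d| 0.584 now [0.2057 0.6425 0.2306] ty yaw -107.8 tz [-0.952  0.305 -0.   ] tx [-0.    -0.001 -1.   ] q [ 1.55  0.36  0.01 -0.   -1.22 -0.29] F [ 0.9 -0.2 -0.2] w 0.0855
```

All seven keys are required in every row.

Emit:
move_arm(
  steps=[
    {"x":-0.1,"y":0.364,"z":-0.446,"wx":-0.16,"wy":0,"wz":0,"gripper":1},
    {"x":-0.1,"y":0.364,"z":-0.446,"wx":-0.16,"wy":0,"wz":0,"gripper":1},
    {"x":-0.1,"y":0.364,"z":-0.446,"wx":-0.16,"wy":0,"wz":0,"gripper":1},
    {"x":-0.1,"y":0.364,"z":-0.446,"wx":-0.16,"wy":0,"wz":0,"gripper":1},
    {"x":-0.1,"y":0.364,"z":-0.446,"wx":-0.16,"wy":0,"wz":0,"gripper":1},
    {"x":-0.1,"y":0.364,"z":-0.446,"wx":-0.16,"wy":0,"wz":0,"gripper":1},
    {"x":-0.1,"y":0.364,"z":-0.446,"wx":-0.16,"wy":0,"wz":0,"gripper":1},
    {"x":-0.1,"y":0.364,"z":-0.446,"wx":-0.16,"wy":0,"wz":0,"gripper":1},
    {"x":-0.1,"y":0.364,"z":-0.446,"wx":-0.16,"wy":0,"wz":0,"gripper":1},
    {"x":-0.1,"y":0.364,"z":-0.446,"wx":-0.16,"wy":0,"wz":0,"gripper":1},
  ],
)

```text
t: 1.15
tool_pos: [0.4749, 0.2279, 0.3174]
tcp_rot: [-0.053, 0.705, -0.053, -0.705]
contact_force: [1.7, 1.2, -0.0]
grip_width: 0.0854
```

```bash
python3 - <<'E'
from g import *
goal([.52,.16,.33],81.5)
E
```

```text
yaw 261.5 turn [-0.0011 -0.0002  0.0004] rows>= 0.0 tz [-0.99  0.15  0.  ]
yaw 81.5 turn [3.1405e+00 6.0000e-04 3.0000e-04] rows>= 20.9 tz [ 0.99 -0.15  0.  ]
t 1.15 shift [-0.0126  0.0604 -0.0548] |d| 0.083 now [0.4749 0.2279 0.3174] ty yaw -98.6 tz [-0.989  0.149 -0.   ] tx [ 0.  0. -1.] q [ 0.82  0.07 -0.17 -0.   -1.33  0.6 ] F [ 1.7  1.2 -0. ] w 0.0854
```

Emit:
move_arm(
  steps=[
    {"x":0,"y":0.0,"z":-0.07,"wx":0,"wy":0,"wz":0,"gripper":1},
    {"x":0,"y":0.0,"z":-0.07,"wx":0,"wy":0,"wz":0,"gripper":1},
    {"x":0,"y":0.0,"z":-0.07,"wx":0,"wy":0,"wz":0,"gripper":1},
  ],
)

```text
t: 1.45
tool_pos: [0.5455, 0.2182, 0.3155]
tcp_rot: [0.053, -0.705, 0.055, 0.706]
contact_force: [-1.0, 0.1, -0.5]
grip_width: 0.0852
```

```bash
python3 - <<'E'
from g import *
from workcell import read_camera
s=env.sense();c=read_camera('wrist');T=wristT(s,c);np.savez('w1.npz',**c,T=T);cv2.imwrite('pics/w1.png',c['image']);print(s['t'],s['tool_pos'],s['dq'],s['contact_force'])
E
```

```text
1.45 [0.54552301 0.21818358 0.31545595] [ 0.04144288 -0.03617733 -0.04285783 -0.00851018 -0.00328974 -0.03075161] [-0.97032158  0.13229894 -0.54205557]
```

View pics/w1.png

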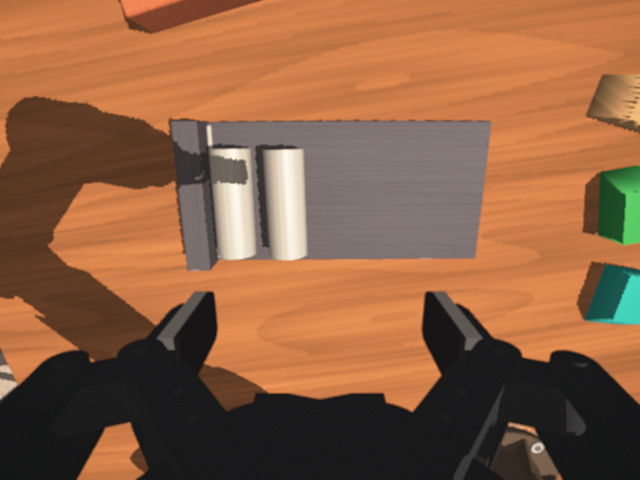

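The wrist view shows the plate from (170,120) to (490,258), the bar at its left end, and A and B at (235,203) and (285,203). Both sit a little towards −x. I'll measure them in this view.

```bash
cat > wm.py <<'E'
from plate import *
from m import *
def frame(c,T,yaw0=-8.5,ctr=(.540,.195),dbg=None,v=True):
    L,cs,ex,ey=plate(c,T,yaw0,ctr,dbg)
    out={}
    for nm,s in dict(xm=(L[:,0]<-.07)&(L[:,0]>-.11)&(L[:,1]>-.17)&(L[:,1]<.06),xp=(L[:,0]>.07)&(L[:,0]<.11)&(L[:,1]>-.17)&(L[:,1]<.13)).items():
        if s.sum()<20: print(nm,'few');continue
        a=np.polyfit(L[s,1],L[s,0],1)
        for _ in range(3):
            r=L[:,0]-np.polyval(a,L[:,1]);k=s&(abs(r)<.004);a=np.polyfit(L[k,1],L[k,0],1)
        out[nm]=a;print(nm,k.sum(),np.round(a,4))
    s=(L[:,1]<-.17)&(abs(L[:,0])<.07)
    if s.sum()>15:
        a=np.polyfit(L[s,0],L[s,1],1);print('end',s.sum(),np.round(a,4))
def loc(p,ctr,yaw):
    y=np.radians(yaw);d=np.array(p)[:2]-ctr;return np.round([d[0]*np.cos(y)+d[1]*np.sin(y),-d[0]*np.sin(y)+d[1]*np.cos(y)],4)
E
python3 - <<'E'
from wm import *
c=dict(np.load('w1.npz'));T=c['T'];frame(c,T,dbg='pics/wmask.png')
W=cloud(c,T)
print('z plate',np.nanmedian(W[150:240,350:450,2]))
for nm,(u,v) in dict(a=(235,205),b=(285,205)).items():
    W2=W[v-75:v+75,u-26:u+26].reshape(-1,3);P=W2[(W2[:,2]>.042)&(W2[:,2]<.075)]
    # reject shadows etc. none
    r=axis(P,.024,.012);print(nm,r,'local',loc(r[0],(.54,.195),-8.5))
# end points via silhouettes: canister colour bright mask
E
```

```text
xm few
xp few
z plate 0.012733573088707872
a (array([0.5527, 0.3228]), 'yaw', np.float64(171.2), 'len', np.float64(0.1308), 'zc', np.float64(0.0366), 'res', np.float64(0.0008)) local [-0.0063  0.1283]
b (array([0.5432, 0.2591]), 'yaw', np.float64(172.7), 'len', np.float64(0.1281), 'zc', np.float64(0.0366), 'res', np.float64(0.0005)) local [-0.0063  0.0639]
```

View pics/wmask.png

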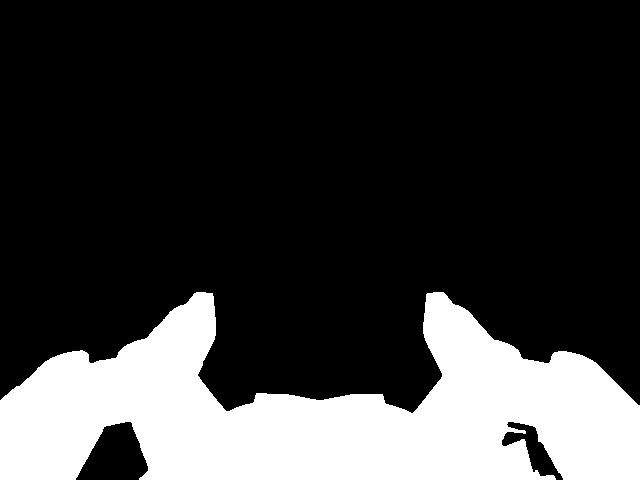

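```bash
python3 - <<'E'
s=open('plate.py').read()
s=s.replace("m=((sat<30)&(i.max(2)<130)).astype","m=((sat<45)&(i.max(2)<MAXV)&(np.nan_to_num(W[...,2],nan=9)<.075)).astype").replace("from h import *","from h import *\nMAXV=150")
open('plate.py','w').write(s)
E
python3 - <<'E'
from wm import *
c=dict(np.load('w1.npz'));T=c['T'];print(c['image'][200,400],c['image'][200,550]);frame(c,T,dbg='pics/wmask2.png')
W=cloud(c,T);i=c['image']
# depth check of end faces/bench: plate edge pixels vs ray
for nm,px in dict(TR=(490,122),BR=(476,257),TL=(212,122)).items(): print(nm,ray(c,px,.012,T),loc(ray(c,px,.012,T)[0],(.54,.195),-8.5))
E
```

```text
[117 120 132] [ 78 131 216]
xm 158 [ 0.0006 -0.0866]
xp 248 [-0.0009  0.0899]
end 109 [-0.     -0.1879]
TR [[ 0.60036584 -0.00459613  0.012     ]] [ 0.0892 -0.1885]
BR [[0.42559412 0.01864311 0.012     ]] [-0.0871 -0.1913]
TL [[0.65173798 0.33392276 0.012     ]] [0.09   0.1539]
```

View pics/wmask2.png

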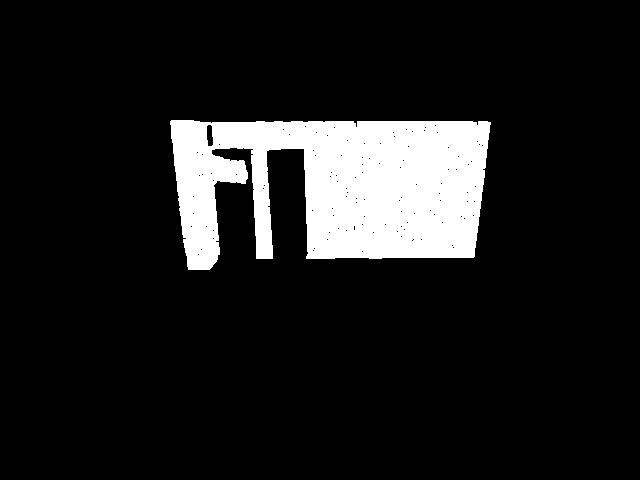

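```bash
python3 - <<'E'
from wm import *
c=dict(np.load('w1.npz'));T=c['T'];print('cam',T[:3,3])
i=c['image'];cv2.imwrite('pics/w1c.png',cv2.resize(i[110:280,160:330],None,fx=3.5,fy=3.5))
m=(i.min(2)>125);
for u in (235,285,240,280):
    v=np.where(m[130:280,u])[0]+130
    print(u,v.min(),v.max(),loc(ray(c,(u,v.min()-.5),.060,T)[0],(.5418,.1962),-8.5),loc(ray(c,(u,v.max()+.5),.060,T)[0],(.5418,.1962),-8.5))
E
```

```text
cam [0.61429696 0.20763162 0.45873848]
235 148 259 [0.059 0.115] [-0.0732  0.1241]
285 149 260 [0.0575 0.0593] [-0.0748  0.0633]
240 149 259 [0.0578 0.1094] [-0.0732  0.118 ]
280 150 259 [0.0564 0.0649] [-0.0734  0.0693]
```

View pics/w1c.png

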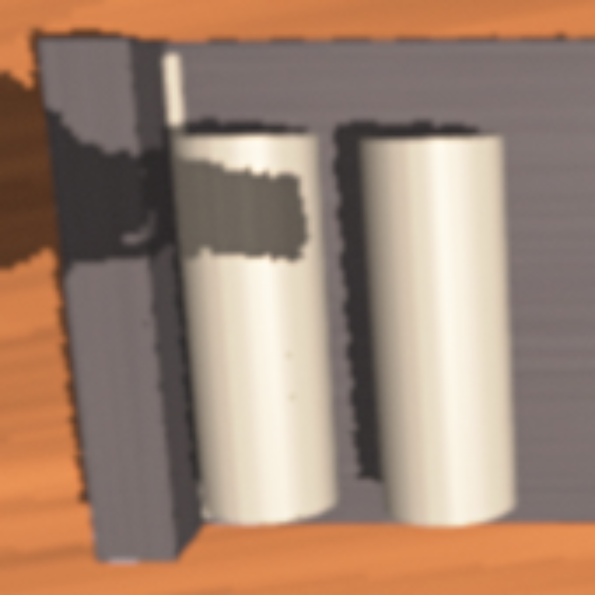

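A and B measure about 8 mm off the plate's middle towards −x, at local x ≈ −0.008. I'll push both by their −x ends with the two fingers before laying C.

```bash
cat >> g.py <<'E'
PC=np.array([.5418,.1962]);PY=-8.5
def pl(x,y,z):
    a=np.radians(PY);return [PC[0]+x*np.cos(a)-y*np.sin(a),PC[1]+x*np.sin(a)+y*np.cos(a),z]
E
python3 - <<'E'
from g import *
goal(pl(-.105,.0947,.09),-98.5)
E
```

```text
yaw -98.5 turn [-0.0037  0.0015 -0.0014] rows>= 0.0 tz [-0.99  0.15  0.  ]
yaw 81.5 turn [ 3.1378e+00 -2.2000e-03 -2.4000e-03] rows>= 20.9 tz [ 0.99 -0.15  0.  ]
t 1.5 shift [ 0.2257 -0.0722  0.1041] |d| 0.259 now [0.5443 0.2186 0.3157] ty yaw -98.7 tz [-0.988  0.152  0.002] tx [-0.002 -0.001 -1.   ] q [ 0.71  0.17 -0.05 -0.   -1.35  0.7 ] F [ 0.3  0.  -0. ] w 0.0853
```

Emit:
move_arm(
  steps=[
    {"x":0.1,"y":-0.072,"z":0.104,"wx":-0.003,"wy":0.001,"wz":0,"gripper":0.6},
    {"x":0.1,"y":-0.072,"z":0.104,"wx":-0.003,"wy":0.001,"wz":0,"gripper":0.6},
    {"x":0.12,"y":-0.072,"z":0.104,"wx":-0.003,"wy":0.001,"wz":0,"gripper":0.6},
    {"x":0.19,"y":-0.072,"z":0.104,"wx":-0.003,"wy":0.001,"wz":0,"gripper":0.6},
    {"x":0.24,"y":-0.072,"z":0.104,"wx":-0.003,"wy":0.001,"wz":0,"gripper":0.6},
    {"x":0.28,"y":-0.072,"z":0.104,"wx":-0.003,"wy":0.001,"wz":0,"gripper":0.6},
    {"x":0.287,"y":-0.072,"z":0.104,"wx":-0.003,"wy":0.001,"wz":0,"gripper":0.6},
    {"x":0.287,"y":-0.072,"z":0.104,"wx":-0.003,"wy":0.001,"wz":0,"gripper":0.6},
  ],
)

```text
t: 2.3
tool_pos: [0.448, 0.3035, 0.0256]
tcp_rot: [0.049, -0.704, 0.054, 0.707]
contact_force: [0.3, -1.0, 0.3]
grip_width: 0.0511
```

```bash
python3 - <<'E'
from g import *
goal(pl(-.076,.0947,.028),-98.5)
E
```

```text
yaw -98.5 turn [ 0.002   0.0039 -0.0078] rows>= 0.1 tz [-0.99  0.15  0.  ]
yaw 81.5 turn [-3.1395  0.0123  0.006 ] rows>= 20.9 tz [ 0.99 -0.15  0.  ]
t 2.3 shift [-0.0025 -0.0024 -0.0326] |d| 0.033 now [0.448  0.3035 0.0256] ty yaw -98.4 tz [-0.989  0.146  0.004] tx [-0.005 -0.007 -1.   ] q [ 0.96  0.37 -0.52  0.   -0.69  0.47] F [ 0.3 -1.   0.3] w 0.0511
```

Emit:
move_arm(
  steps=[
    {"x":-0.002,"y":-0.002,"z":-0.012,"wx":0.002,"wy":0,"wz":0,"gripper":0.6},
    {"x":-0.002,"y":-0.002,"z":-0.018,"wx":0.002,"wy":0,"wz":0,"gripper":0.6},
    {"x":-0.002,"y":-0.002,"z":-0.022,"wx":0.002,"wy":0,"wz":0,"gripper":0.6},
    {"x":-0.002,"y":-0.002,"z":-0.025,"wx":0.002,"wy":0,"wz":0,"gripper":0.6},
    {"x":-0.002,"y":-0.002,"z":-0.027,"wx":0.002,"wy":0,"wz":0,"gripper":0.6},
    {"x":-0.002,"y":-0.002,"z":-0.029,"wx":0.002,"wy":0,"wz":0,"gripper":0.6},
    {"x":-0.002,"y":-0.002,"z":-0.031,"wx":0.002,"wy":0,"wz":0,"gripper":0.6},
    {"x":-0.002,"y":-0.002,"z":-0.0325,"wx":0.002,"wy":0,"wz":0,"gripper":0.6},
    {"x":-0.002,"y":-0.002,"z":-0.0325,"wx":0.002,"wy":0,"wz":0,"gripper":0.6},
  ],
)

```text
t: 3.2
tool_pos: [0.4839, 0.3038, 0.034]
tcp_rot: [-0.054, 0.706, -0.052, -0.705]
contact_force: [-7.8, 1.3, 6.0]
grip_width: 0.0514
```

```bash
python3 - <<'E'
from g import *
goal(pl(-.076,.0947,.028),-98.5)
from workcell import read_camera
s=env.sense();c=read_camera('wrist');T=wristT(s,c);np.savez('w2.npz',**c,T=T);cv2.imwrite('pics/w2.png',c['image'])
E
```

```text
yaw -98.5 turn [-0.0011 -0.0013  0.0022] rows>= 0.0 tz [-0.99  0.15  0.  ]
yaw 81.5 turn [3.1405e+00 3.5000e-03 2.1000e-03] rows>= 20.9 tz [ 0.99 -0.15  0.  ]
t 3.2 shift [0.006  0.0032 0.0029] |d| 0.007 now [0.4839 0.3038 0.034 ] ty yaw -98.6 tz [-0.989  0.149 -0.001] tx [ 0.002  0.002 -1.   ] q [ 0.9   0.39 -0.45  0.   -0.72  0.52] F [-7.8  1.3  6. ] w 0.0514
```

View pics/w2.png

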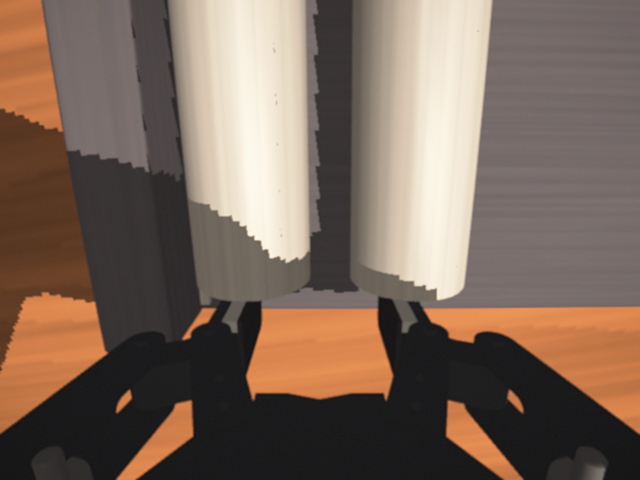

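```bash
cat > ab.py <<'E'
from wm import *
def both(c,T,spots,ctr=(.5418,.1962)):
    W=cloud(c,T)
    for nm,(u,v,hu,hv) in spots.items():
        W2=W[max(v-hv,0):v+hv,u-hu:u+hu].reshape(-1,3);P=W2[(W2[:,2]>.042)&(W2[:,2]<.075)]
        r=axis(P,.024,.012);print(nm,r,'local',loc(r[0],ctr,-8.5),len(P))
E
python3 - <<'E'
from wm import *
from g import env
s=env.sense();print(s['tool_pos'],s['contact_force'],s['dq'].round(3) if hasattr(s['dq'],'round') else s['dq'])
c=dict(np.load('w2.npz'));T=c['T'];i=c['image'];m=i.min(2)>75
for u in (250,405):
    e=[v for v in range(200,330) if i[v,u].min()>85];v=max(e);print(u,v,loc(ray(c,(u,v+.5),.06,T)[0],(.5418,.1962),-8.5))
cv2.imwrite('pics/w2c.png',cv2.resize(i[200:380,150:520],None,fx=2,fy=2))
E
```

```text
[0.48394079 0.30380152 0.03402826] [-6.43752491  1.45424658  6.0545701 ] [ 0.001 -0.001  0.     0.003  0.001 -0.001]
250 299 [-0.0616  0.1232]
405 329 [-0.0742  0.0649]
```

View pics/w2c.png

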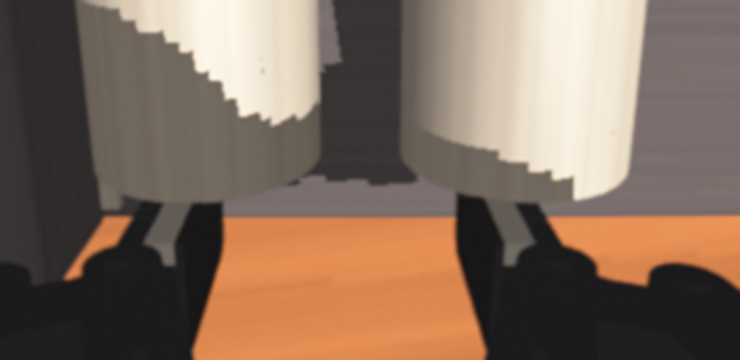

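Emit:
move_arm(
  steps=[
    {"x":0,"y":0,"z":0.012,"wx":0,"wy":0,"wz":0,"gripper":0.6},
    {"x":-0.01,"y":0,"z":0.03,"wx":0,"wy":0,"wz":0,"gripper":0.6},
    {"x":-0.06,"y":0.01,"z":0.04,"wx":0,"wy":0,"wz":0,"gripper":0.6},
    {"x":-0.11,"y":0.02,"z":0.0,"wx":0,"wy":0,"wz":0,"gripper":1},
    {"x":-0.16,"y":0.03,"z":-0.03,"wx":0,"wy":0,"wz":0,"gripper":1},
    {"x":-0.2,"y":0.04,"z":-0.05,"wx":0,"wy":0,"wz":0,"gripper":1},
    {"x":-0.2,"y":0.04,"z":-0.05,"wx":0,"wy":0,"wz":0,"gripper":1},
    {"x":-0.2,"y":0.04,"z":-0.05,"wx":0,"wy":0,"wz":0,"gripper":1},
    {"x":-0.2,"y":0.04,"z":-0.05,"wx":0,"wy":0,"wz":0,"gripper":1},
  ],
)

```text
t: 4.15
tool_pos: [0.5269, 0.2561, 0.2327]
tcp_rot: [-0.054, 0.706, -0.052, -0.704]
contact_force: [-0.2, 0.4, 0.0]
grip_width: 0.0856
```

```bash
python3 - <<'E'
from g import *
from workcell import read_camera
s=env.sense();c=read_camera('wrist');T=wristT(s,c);np.savez('w3.npz',**c,T=T);cv2.imwrite('pics/w3.png',c['image']);print(s['t'],s['tool_pos'],np.abs(s['dq']).max(),s['contact_force'])
import plate
from wm import *
frame(c,T)
E
```

```text
4.15 [0.52691395 0.25613396 0.23272638] 0.030255258022134073 [-0.16856545  0.44039261  0.02138329]
xm 209 [ 0.0022 -0.087 ]
xp 309 [0.0002 0.0897]
end 134 [-0.0021 -0.1884]
```

View pics/w3.png

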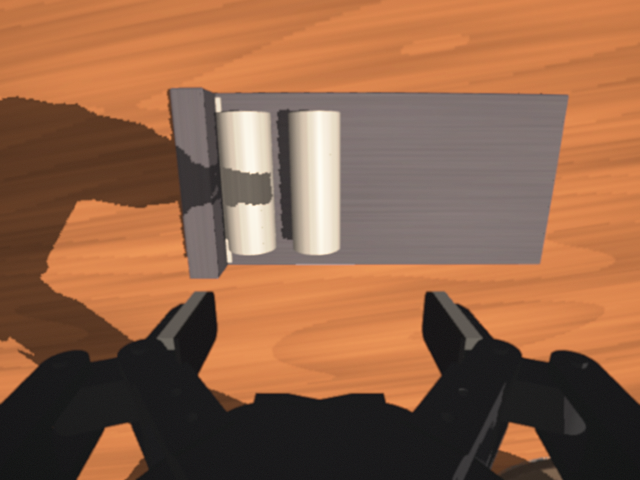

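```bash
python3 - <<'E'
from ab import *
from g import goal
c=dict(np.load('w3.npz'));T=c['T']
both(c,T,dict(a=(248,182,32,85),b=(315,182,34,85)))
m=c['image'].min(2)>105
for u in (242,250,315):
    v=np.where(m[100:275,u])[0]+100;print(u,v.min(),v.max(),loc(ray(c,(u,v.min()-.5),.06,T)[0],(.5418,.1962),-8.5),loc(ray(c,(u,v.max()+.5),.06,T)[0],(.5418,.1962),-8.5))
# C in fixed frames: correct by comparing A,B initial (top/scene) with wrist
goal([.447,-.317,.2],-81)
E
```

```text
a (array([0.5627, 0.3207]), 'yaw', np.float64(171.7), 'len', np.float64(0.1286), 'zc', np.float64(0.0367), 'res', np.float64(0.0007)) local [0.0023 0.1262] 7021
b (array([0.554 , 0.2559]), 'yaw', np.float64(172.2), 'len', np.float64(0.1273), 'zc', np.float64(0.0366), 'res', np.float64(0.0005)) local [0.0032 0.0608] 6880
242 100 263 [0.0775 0.1228] [-0.0714  0.1317]
250 100 263 [0.0775 0.116 ] [-0.0713  0.1239]
315 100 264 [0.0772 0.0604] [-0.0724  0.0611]
yaw -81 turn [-3.064e-01 -6.000e-04  2.000e-04] rows>= 2.0 tz [-0.99 -0.16 -0.  ]
yaw 99 turn [2.8352e+00 2.0000e-04 9.0000e-04] rows>= 18.9 tz [0.99 0.16 0.  ]
t 4.2 shift [ 0.0316  0.5785 -0.0067] |d| 0.579 now [0.5264 0.2561 0.2318] ty yaw -98.6 tz [-0.989  0.149 -0.001] tx [ 0.001  0.    -1.   ] q [ 0.79  0.21 -0.19  0.   -1.17  0.63] F [ 1.2  0.6 -0.2] w 0.0854
```

Emit:
move_arm(
  steps=[
    {"x":0.0,"y":0.58,"z":-0.006,"wx":-0.306,"wy":0,"wz":0,"gripper":1},
    {"x":0.0,"y":0.58,"z":-0.006,"wx":-0.306,"wy":0,"wz":0,"gripper":1},
    {"x":0.0,"y":0.58,"z":-0.006,"wx":-0.306,"wy":0,"wz":0,"gripper":1},
    {"x":0.0,"y":0.58,"z":-0.006,"wx":-0.306,"wy":0,"wz":0,"gripper":1},
    {"x":0.0,"y":0.58,"z":-0.006,"wx":-0.306,"wy":0,"wz":0,"gripper":1},
    {"x":0.0,"y":0.58,"z":-0.006,"wx":-0.306,"wy":0,"wz":0,"gripper":1},
    {"x":0.0,"y":0.58,"z":-0.006,"wx":-0.306,"wy":0,"wz":0,"gripper":1},
    {"x":0.0,"y":0.58,"z":-0.006,"wx":-0.306,"wy":0,"wz":0,"gripper":1},
    {"x":0.0,"y":0.58,"z":-0.006,"wx":-0.306,"wy":0,"wz":0,"gripper":1},
    {"x":0.0,"y":0.58,"z":-0.006,"wx":-0.306,"wy":0,"wz":0,"gripper":1},
  ],
)

```text
t: 5.2
tool_pos: [0.4569, -0.2399, 0.2311]
tcp_rot: [-0.056, -0.705, -0.056, 0.705]
contact_force: [1.2, 0.8, -0.2]
grip_width: 0.0856
```

```bash
python3 - <<'E'
from g import *
goal([.447,-.317,.2],-81)
E
```

```text
yaw -81 turn [0.0011 0.0002 0.0003] rows>= 0.0 tz [-0.99 -0.16 -0.  ]
yaw 99 turn [-3.1405e+00 -4.0000e-04  4.0000e-04] rows>= 20.9 tz [0.99 0.16 0.  ]
t 5.2 shift [0.0311 0.0746 0.0219] |d| 0.084 now [ 0.4569 -0.2399  0.2311] ty yaw -80.9 tz [-0.988 -0.158  0.   ] tx [-0.  0. -1.] q [-0.1   0.1  -0.33 -0.   -1.14  1.83] F [ 1.2  0.8 -0.2] w 0.0856
```

Emit:
move_arm(
  steps=[
    {"x":0.02,"y":0.05,"z":0.01,"wx":0,"wy":0,"wz":0,"gripper":1},
    {"x":0.03,"y":0.075,"z":0.015,"wx":0,"wy":0,"wz":0,"gripper":1},
    {"x":0.03,"y":0.075,"z":0.015,"wx":0,"wy":0,"wz":0,"gripper":1},
    {"x":0.03,"y":0.075,"z":0.015,"wx":0,"wy":0,"wz":0,"gripper":1},
    {"x":0.03,"y":0.075,"z":0.015,"wx":0,"wy":0,"wz":0,"gripper":1},
  ],
)

```text
t: 5.7
tool_pos: [0.4551, -0.3143, 0.2018]
tcp_rot: [0.056, 0.705, 0.056, -0.705]
contact_force: [-0.8, 0.9, -0.6]
grip_width: 0.0853
```

```bash
python3 - <<'E'
from g import *
from workcell import read_camera
s=env.sense();c=read_camera('wrist');T=wristT(s,c);np.savez('w4.npz',**c,T=T);cv2.imwrite('pics/w4.png',c['image']);print(s['t'],s['tool_pos'],np.abs(s['dq']).max(),s['contact_force'])
from m import *
W=cloud(c,T);P=sel(W,(.448,-.317),.085,.03,.06);print(axis(P,.024,0),len(P))
P=sel(W,(.594,-.19),.09,.040,.05);print(rect(P),len(P))
E
```

```text
5.7 [ 0.45512613 -0.31434341  0.20181757] 0.01326147821002656 [-0.78069897  0.93849324 -0.56458537]
(array([ 0.4507, -0.3186]), 'yaw', np.float64(8.8), 'len', np.float64(0.1281), 'zc', np.float64(0.0246), 'res', np.float64(0.0005)) 7175
(array([ 592.8, -193.6]), array([70.2, 50.7]), 67.0) 5220
```

View pics/w4.png

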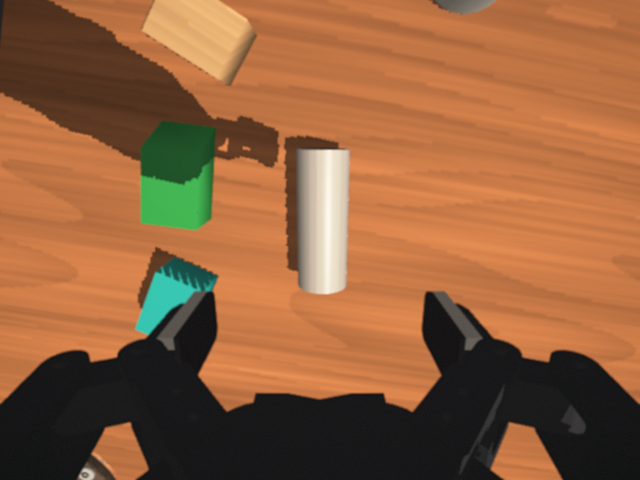

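C's axis is at pixel (323,222), nearly vertical in the wrist view, and nothing is close to it. Grasping it at its middle.

```bash
python3 - <<'E'
from g import *
goal([.4507,-.3186,.008],-81.2)
E
```

```text
yaw -81.2 turn [ 0.005  -0.0012 -0.0004] rows>= 0.0 tz [-0.99 -0.15 -0.  ]
yaw 98.8 turn [-3.1366e+00  6.0000e-04 -1.8000e-03] rows>= 20.9 tz [0.99 0.15 0.  ]
t 5.75 shift [0.1942 0.0035 0.0056] |d| 0.194 now [ 0.4554 -0.3142  0.2022] ty yaw -80.9 tz [-0.987 -0.158 -0.001] tx [ 0.001 -0.    -1.   ] q [-0.25  0.18 -0.3  -0.   -1.09  1.98] F [-0.1 -0.4 -0.2] w 0.0853
```

Emit:
move_arm(
  newtons=50,
  steps=[
    {"x":0.05,"y":0.0035,"z":0.0055,"wx":0.005,"wy":0,"wz":0,"gripper":1},
    {"x":0.1,"y":0.0035,"z":0.0055,"wx":0.005,"wy":0,"wz":0,"gripper":1},
    {"x":0.145,"y":0.0035,"z":0.0055,"wx":0.005,"wy":0,"wz":0,"gripper":1},
    {"x":0.18,"y":0.0035,"z":0.0055,"wx":0.005,"wy":0,"wz":0,"gripper":1},
    {"x":0.193,"y":0.0035,"z":0.0055,"wx":0.005,"wy":0,"wz":0,"gripper":1},
    {"x":0.193,"y":0.0035,"z":0.0055,"wx":0.005,"wy":0,"wz":0,"gripper":1},
    {"x":0.193,"y":0.0035,"z":0.0055,"wx":0.005,"wy":0,"wz":0,"gripper":0.4},
    {"x":0.193,"y":0.0035,"z":0.0055,"wx":0.005,"wy":0,"wz":0,"gripper":0.4},
    {"x":0.193,"y":0.0035,"z":0.0055,"wx":0.005,"wy":0,"wz":0,"gripper":0.4},
    {"x":0.193,"y":0.0035,"z":0.0055,"wx":0.005,"wy":0,"wz":0,"gripper":0.4},
  ],
)

```text
t: 6.75
tool_pos: [0.4517, -0.3198, 0.0111]
tcp_rot: [0.054, 0.706, 0.053, -0.704]
contact_force: [-1.2, 2.8, 7.5]
grip_width: 0.0466
```

```bash
python3 - <<'E'
from g import *
goal(pl(0,.0,.12),-98.5)
E
```

```text
yaw -98.5 turn [ 0.3009 -0.0042 -0.0011] rows>= 2.0 tz [-0.99  0.15  0.  ]
yaw 81.5 turn [-2.8407e+00  1.5000e-03 -6.0000e-03] rows>= 18.9 tz [ 0.99 -0.15  0.  ]
t 6.75 shift [-0.1091 -0.4961 -0.1679] |d| 0.535 now [ 0.4517 -0.3198  0.0111] ty yaw -81.3 tz [-0.988 -0.152 -0.004] tx [ 0.004 -0.001 -1.   ] q [-0.26  0.4  -0.51 -0.   -0.65  1.99] F [-1.2  2.8  7.5] w 0.0466
```

Emit:
move_arm(
  newtons=60,
  steps=[
    {"x":0.0,"y":0,"z":0,"wx":0,"wy":0,"wz":0,"gripper":0.7},
    {"x":0.0,"y":0,"z":0,"wx":0,"wy":0,"wz":0,"gripper":0.7},
    {"x":0.006,"y":0,"z":0,"wx":0,"wy":0,"wz":0,"gripper":0.7},
    {"x":0.006,"y":0,"z":0,"wx":0,"wy":0,"wz":0,"gripper":0.4},
    {"x":0.006,"y":0,"z":0,"wx":0,"wy":0,"wz":0,"gripper":0.4},
    {"x":0.006,"y":0,"z":0,"wx":0,"wy":0,"wz":0,"gripper":0.4},
  ],
)

```text
t: 7.35
tool_pos: [0.45, -0.3195, 0.0027]
tcp_rot: [0.054, 0.705, 0.054, -0.705]
contact_force: [-1.4, -0.3, 0.5]
grip_width: 0.0464
```

```bash
python3 - <<'E'
from g import *
goal(pl(.002,-.018,.10),-98.5)
E
```

```text
yaw -98.5 turn [ 3.004e-01 -1.000e-04  1.000e-04] rows>= 2.0 tz [-0.99  0.15  0.  ]
yaw 81.5 turn [-2.8411e+00 -2.0000e-04 -1.0000e-04] rows>= 19.0 tz [ 0.99 -0.15  0.  ]
t 7.35 shift [-0.0973 -0.4781 -0.1654] |d| 0.515 now [ 0.45   -0.3195  0.0027] ty yaw -81.3 tz [-0.988 -0.152 -0.   ] tx [ 0.  0. -1.] q [-0.26  0.42 -0.52 -0.   -0.63  1.99] F [-1.4 -0.3  0.5] w 0.0464
```

Emit:
move_arm(
  steps=[
    {"x":-0.04,"y":0,"z":0,"wx":0,"wy":0,"wz":0,"gripper":0.4},
    {"x":-0.09,"y":-0.01,"z":-0.01,"wx":0,"wy":0,"wz":0,"gripper":0.4},
    {"x":-0.11,"y":-0.05,"z":-0.02,"wx":0.05,"wy":0,"wz":0,"gripper":0.4},
    {"x":-0.11,"y":-0.095,"z":-0.035,"wx":0.1,"wy":0,"wz":0,"gripper":0.4},
    {"x":-0.11,"y":-0.14,"z":-0.05,"wx":0.15,"wy":0,"wz":0,"gripper":0.4},
    {"x":-0.11,"y":-0.185,"z":-0.065,"wx":0.2,"wy":0,"wz":0,"gripper":0.4},
    {"x":-0.11,"y":-0.23,"z":-0.08,"wx":0.25,"wy":0,"wz":0,"gripper":0.4},
    {"x":-0.11,"y":-0.275,"z":-0.095,"wx":0.3,"wy":0,"wz":0,"gripper":0.4},
    {"x":-0.11,"y":-0.32,"z":-0.11,"wx":0.3,"wy":0,"wz":0,"gripper":0.4},
    {"x":-0.11,"y":-0.36,"z":-0.125,"wx":0.3,"wy":0,"wz":0,"gripper":0.4},
  ],
)

```text
t: 8.35
tool_pos: [0.5185, 0.0573, 0.1122]
tcp_rot: [0.052, -0.705, 0.052, 0.705]
contact_force: [1.5, -0.7, -5.2]
grip_width: 0.0466
```

Emit:
move_arm(
  steps=[
    {"x":0,"y":0,"z":0,"wx":0,"wy":0,"wz":0,"gripper":0.4},
    {"x":0,"y":0,"z":0,"wx":0,"wy":0,"wz":0,"gripper":0.4},
  ],
)

```text
t: 8.55
tool_pos: [0.5185, 0.0562, 0.1119]
tcp_rot: [0.051, -0.705, 0.052, 0.706]
contact_force: [-0.2, -0.3, -5.4]
grip_width: 0.0463
```

```bash
python3 - <<'E'
from g import *
goal(pl(.002,-.018,.10),-98.5)
E
```

```text
yaw -98.5 turn [ 0.0024  0.0011 -0.0008] rows>= 0.0 tz [-0.99  0.15  0.  ]
yaw 81.5 turn [-3.1392e+00  1.3000e-03  1.7000e-03] rows>= 20.9 tz [ 0.99 -0.15  0.  ]
t 8.55 shift [ 0.0118 -0.1239 -0.0047] |d| 0.125 now [0.5185 0.0562 0.1119] ty yaw -98.4 tz [-0.989  0.145  0.001] tx [-0.001 -0.001 -1.   ] q [ 0.48  0.22 -0.48  0.   -0.87  0.94] F [-0.2 -0.3 -5.4] w 0.0463
```

Emit:
move_arm(
  steps=[
    {"x":0.0,"y":-0.045,"z":-0.003,"wx":0.002,"wy":0.001,"wz":0,"gripper":0.4},
    {"x":0.02,"y":-0.09,"z":-0.005,"wx":0.002,"wy":0.001,"wz":0,"gripper":0.4},
    {"x":0.05,"y":-0.122,"z":-0.005,"wx":0.002,"wy":0.001,"wz":0,"gripper":0.4},
    {"x":0.07,"y":-0.124,"z":-0.005,"wx":0.002,"wy":0.001,"wz":0,"gripper":0.4},
    {"x":0.07,"y":-0.124,"z":-0.005,"wx":0.002,"wy":0.001,"wz":0,"gripper":0.4},
    {"x":0.07,"y":-0.124,"z":-0.005,"wx":0.002,"wy":0.001,"wz":0,"gripper":0.4},
  ],
)

```text
t: 9.15
tool_pos: [0.5421, 0.1756, 0.0427]
tcp_rot: [-0.053, 0.705, -0.054, -0.705]
contact_force: [-0.2, -0.7, -4.5]
grip_width: 0.0462
```

```bash
python3 - <<'E'
from g import *
goal(pl(.002,-.018,.016),-98.5)
from workcell import read_camera
s=env.sense();c=read_camera('wrist');T=wristT(s,c);np.savez('w5.npz',**c,T=T);cv2.imwrite('pics/w5.png',c['image'])
E
```

```text
yaw -98.5 turn [-0.0024 -0.0004 -0.0018] rows>= 0.0 tz [-0.99  0.15  0.  ]
yaw 81.5 turn [ 3.1391e+00 -2.8000e-03  7.0000e-04] rows>= 20.9 tz [ 0.99 -0.15  0.  ]
t 9.15 shift [ 0.0266 -0.0024  0.0013] |d| 0.027 now [0.5421 0.1756 0.0427] ty yaw -98.6 tz [-0.989  0.15  -0.   ] tx [ 0.    -0.002 -1.   ] q [ 0.66  0.38 -0.45  0.   -0.74  0.76] F [-0.2 -0.7 -4.5] w 0.0462
```

View pics/w5.png

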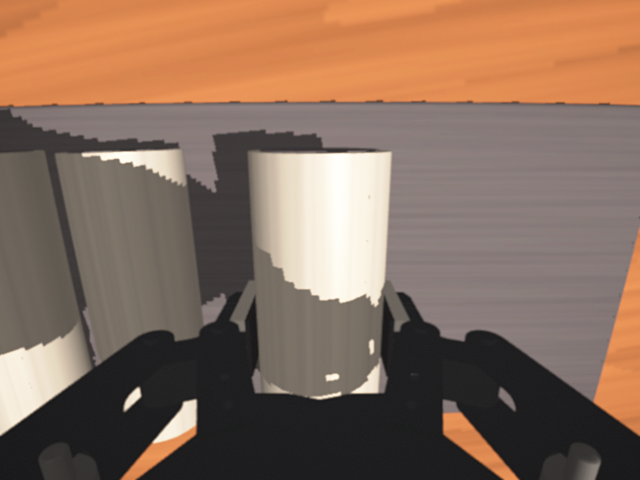

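C is held level and square, with its end at (320,150) in line with B's at (120,150). The left finger clears B. Lowering it.

Emit:
move_arm(
  steps=[
    {"x":0.012,"y":-0.002,"z":0.001,"wx":-0.002,"wy":0,"wz":0,"gripper":0.4},
    {"x":0.021,"y":-0.002,"z":0.001,"wx":-0.002,"wy":0,"wz":0,"gripper":0.4},
    {"x":0.026,"y":-0.002,"z":0.001,"wx":-0.002,"wy":0,"wz":0,"gripper":0.4},
    {"x":0.026,"y":-0.002,"z":0.001,"wx":-0.002,"wy":0,"wz":0,"gripper":0.4},
  ],
)

```text
t: 9.6
tool_pos: [0.5414, 0.1786, 0.0161]
tcp_rot: [-0.052, 0.705, -0.053, -0.705]
contact_force: [-0.1, 0.2, -5.6]
grip_width: 0.0467
```

Emit:
move_arm(
  steps=[
    {"x":0.0015,"y":0,"z":0,"wx":0,"wy":0,"wz":0,"gripper":0.4},
    {"x":0.0025,"y":0,"z":0,"wx":0,"wy":0,"wz":0,"gripper":0.4},
  ],
)

```text
t: 9.8
tool_pos: [0.5422, 0.1794, 0.0147]
tcp_rot: [-0.052, 0.706, -0.052, -0.704]
contact_force: [-2.4, -0.4, 6.2]
grip_width: 0.0463
```

Emit:
move_arm(
  steps=[
    {"x":-0.001,"y":0,"z":0,"wx":0,"wy":0,"wz":0,"gripper":0.6},
    {"x":-0.001,"y":0,"z":0,"wx":0,"wy":0,"wz":0,"gripper":0.68},
    {"x":-0.001,"y":0,"z":0,"wx":0,"wy":0,"wz":0,"gripper":0.68},
    {"x":-0.02,"y":0,"z":0,"wx":0,"wy":0,"wz":0,"gripper":0.68},
    {"x":-0.06,"y":0,"z":0,"wx":0,"wy":0,"wz":0,"gripper":0.68},
    {"x":-0.1,"y":0,"z":0,"wx":0,"wy":0,"wz":0,"gripper":0.68},
    {"x":-0.15,"y":0.02,"z":0,"wx":0,"wy":0,"wz":0,"gripper":0.68},
    {"x":-0.19,"y":0.04,"z":0,"wx":0,"wy":0,"wz":0,"gripper":0.68},
    {"x":-0.19,"y":0.04,"z":0,"wx":0,"wy":0,"wz":0,"gripper":0.68},
    {"x":-0.19,"y":0.04,"z":0,"wx":0,"wy":0,"wz":0,"gripper":0.68},
  ],
)

```text
t: 10.8
tool_pos: [0.5362, 0.1397, 0.2064]
tcp_rot: [-0.053, 0.707, -0.052, -0.703]
contact_force: [0.4, 1.0, -1.3]
grip_width: 0.0578
```

```bash
python3 - <<'E'
from g import *
from workcell import read_camera
s=env.sense();c=read_camera('wrist');T=wristT(s,c);np.savez('w6.npz',**c,T=T);cv2.imwrite('pics/w6.png',c['image']);print(s['t'],s['tool_pos'])
E
```

```text
10.8 [0.53619928 0.13969556 0.20639542]
```

View pics/w6.png

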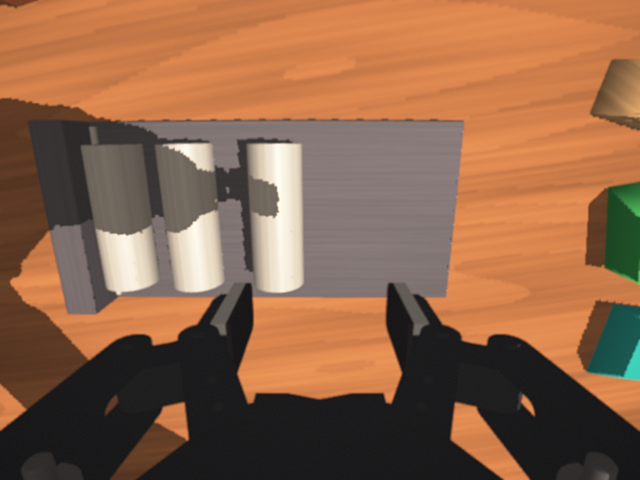

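```bash
python3 - <<'E'
from ab import *
from g import goal,pl
c=dict(np.load('w6.npz'));T=c['T']
both(c,T,dict(a=(120,215,36,90),b=(192,215,34,90),c=(275,215,33,90)))
goal(pl(0,-.07,.13),-8.5)
goal(pl(0,-.10,.13),-188.5)
E
```

```text
a (array([0.556 , 0.3231]), 'yaw', np.float64(169.7), 'len', np.float64(0.1443), 'zc', np.float64(0.0369), 'res', np.float64(0.0018)) local [-0.0047  0.1276] 8293
b (array([0.5541, 0.2562]), 'yaw', np.float64(172.3), 'len', np.float64(0.1276), 'zc', np.float64(0.0365), 'res', np.float64(0.0005)) local [0.0033 0.0612] 7414
c (array([0.5428, 0.1786]), 'yaw', np.float64(171.6), 'len', np.float64(0.1281), 'zc', np.float64(0.0366), 'res', np.float64(0.0005)) local [ 0.0036 -0.0173] 7585
yaw -8.5 turn [-1.5708e+00 -3.1000e-03 -1.3000e-03] rows>= 10.5 tz [-0.15 -0.99 -0.  ]
yaw 171.5 turn [ 1.5708e+00 -1.3000e-03  3.1000e-03] rows>= 10.5 tz [0.15 0.99 0.  ]
t 10.85 shift [0.0749 0.0132 0.0024] |d| 0.076 now [0.5356 0.1396 0.2049] ty yaw -98.5 tz [-0.989  0.148 -0.003] tx [ 0.003  0.001 -1.   ] q [ 0.61  0.18 -0.3   0.   -1.09  0.81] F [-0.6  0.2 -0.6] w 0.058
yaw -8.5 turn [-1.5708e+00 -3.1000e-03 -1.3000e-03] rows>= 10.5 tz [-0.15 -0.99 -0.  ]
yaw -188.5 turn [ 1.5708e+00 -1.3000e-03  3.1000e-03] rows>= 10.5 tz [0.15 0.99 0.  ]
t 10.85 shift [0.0749 0.0432 0.0024] |d| 0.086 now [0.5356 0.1396 0.2049] ty yaw -98.5 tz [-0.989  0.148 -0.003] tx [ 0.003  0.001 -1.   ] q [ 0.61  0.18 -0.3   0.   -1.09  0.81] F [-0.6  0.2 -0.6] w 0.058
```

C is down, square with B and about 3 mm off the middle at most. Next I'll turn the jaws across the row and close it up from behind with both fingers.

```bash
python3 - <<'E'
from g import *
goal(pl(0.002,-.088,.15),171.5)
E
```

```text
yaw 351.5 turn [-1.5708e+00 -3.1000e-03 -1.3000e-03] rows>= 10.5 tz [-0.15 -0.99 -0.  ]
yaw 171.5 turn [ 1.5708e+00 -1.3000e-03  3.1000e-03] rows>= 10.5 tz [0.15 0.99 0.  ]
t 10.85 shift [0.0549 0.0312 0.0004] |d| 0.063 now [0.5356 0.1396 0.2049] ty yaw -98.5 tz [-0.989  0.148 -0.003] tx [ 0.003  0.001 -1.   ] q [ 0.61  0.18 -0.3   0.   -1.09  0.81] F [-0.6  0.2 -0.6] w 0.058
```

Emit:
move_arm(
  steps=[
    {"x":0,"y":0.031,"z":0,"wx":1.57,"wy":0,"wz":0,"gripper":0.68},
    {"x":0,"y":0.031,"z":0,"wx":1.57,"wy":0,"wz":0,"gripper":0.68},
    {"x":0,"y":0.031,"z":0,"wx":1.57,"wy":0,"wz":0,"gripper":0.68},
    {"x":0,"y":0.031,"z":0,"wx":1.57,"wy":0,"wz":0,"gripper":0.68},
    {"x":0,"y":0.031,"z":0,"wx":1.57,"wy":0,"wz":0,"gripper":0.68},
    {"x":0,"y":0.031,"z":0,"wx":1.57,"wy":0,"wz":0,"gripper":0.68},
    {"x":0,"y":0.031,"z":0,"wx":1.57,"wy":0,"wz":0,"gripper":0.68},
    {"x":0,"y":0.031,"z":0,"wx":1.57,"wy":0,"wz":0,"gripper":0.68},
    {"x":0.02,"y":0.031,"z":0,"wx":1.57,"wy":0,"wz":0,"gripper":0.68},
    {"x":0.05,"y":0.031,"z":0,"wx":1.57,"wy":0,"wz":0,"gripper":0.68},
  ],
)

```text
t: 11.85
tool_pos: [0.5318, 0.1097, 0.154]
tcp_rot: [0.521, -0.48, 0.519, 0.478]
contact_force: [0.3, 1.2, -0.6]
grip_width: 0.0578
```

Emit:
move_arm(
  steps=[
    {"x":0,"y":0,"z":0,"wx":0.03,"wy":0,"wz":0,"gripper":0.68},
    {"x":0,"y":0,"z":0,"wx":0.03,"wy":0,"wz":0,"gripper":0.68},
  ],
)

```text
t: 12.05
tool_pos: [0.5308, 0.1088, 0.1537]
tcp_rot: [0.525, -0.474, 0.526, 0.473]
contact_force: [0.5, 0.3, 0.9]
grip_width: 0.0581
```

```bash
python3 - <<'E'
from g import *
goal(pl(0.002,-.088,.022),171.5)
E
```

```text
yaw 171.5 turn [ 0.0446 -0.0024 -0.0002] rows>= 0.3 tz [0.15 0.99 0.  ]
yaw 351.5 turn [-3.097e+00  3.000e-04 -3.700e-03] rows>= 20.7 tz [-0.15 -0.99 -0.  ]
t 12.05 shift [ 0.1317 -0.      0.0003] |d| 0.132 now [0.5308 0.1088 0.1537] ty yaw 174.1 tz [ 0.104  0.995 -0.002] tx [-0.001 -0.002 -1.   ] q [ 0.57  0.21 -0.39  0.   -0.97 -0.67] F [0.5 0.3 0.9] w 0.0581
```

Emit:
move_arm(
  steps=[
    {"x":0.05,"y":0,"z":0,"wx":0.045,"wy":0,"wz":0,"gripper":0.68},
    {"x":0.1,"y":0,"z":0,"wx":0.045,"wy":0,"wz":0,"gripper":0.68},
    {"x":0.125,"y":0,"z":0,"wx":0.045,"wy":0,"wz":0,"gripper":0.68},
    {"x":0.13,"y":0,"z":0,"wx":0.045,"wy":0,"wz":0,"gripper":0.68},
    {"x":0.13,"y":0,"z":0,"wx":0.045,"wy":0,"wz":0,"gripper":0.68},
  ],
)

```text
t: 12.55
tool_pos: [0.5322, 0.1093, 0.025]
tcp_rot: [0.536, -0.462, 0.536, 0.461]
contact_force: [0.3, -0.1, 0.4]
grip_width: 0.0581
```

```bash
python3 - <<'E'
from g import *
goal(pl(0.002,.005,.024),171.5)
E
```

```text
yaw 171.5 turn [-0.001  -0.0005  0.0021] rows>= 0.0 tz [0.15 0.99 0.  ]
yaw 351.5 turn [3.1406e+00 3.4000e-03 7.0000e-04] rows>= 20.9 tz [-0.15 -0.99 -0.  ]
t 12.55 shift [0.001  0.0014 0.0923] |d| 0.092 now [0.5322 0.1093 0.025 ] ty yaw 171.4 tz [ 0.149  0.989 -0.   ] tx [ 0.002 -0.001 -1.   ] q [ 0.56  0.37 -0.53  0.   -0.67 -0.72] F [ 0.3 -0.1  0.4] w 0.0581
```

Emit:
move_arm(
  steps=[
    {"x":0,"y":0.001,"z":0.02,"wx":0,"wy":0,"wz":0,"gripper":0.68},
    {"x":0,"y":0.001,"z":0.034,"wx":0,"wy":0,"wz":0,"gripper":0.68},
    {"x":0,"y":0.001,"z":0.042,"wx":0,"wy":0,"wz":0,"gripper":0.68},
    {"x":0,"y":0.001,"z":0.048,"wx":0,"wy":0,"wz":0,"gripper":0.68},
    {"x":0,"y":0.001,"z":0.054,"wx":0,"wy":0,"wz":0,"gripper":0.68},
    {"x":0,"y":0.001,"z":0.06,"wx":0,"wy":0,"wz":0,"gripper":0.68},
    {"x":0,"y":0.001,"z":0.066,"wx":0,"wy":0,"wz":0,"gripper":0.68},
    {"x":0,"y":0.001,"z":0.072,"wx":0,"wy":0,"wz":0,"gripper":0.68},
    {"x":0,"y":0.001,"z":0.077,"wx":0,"wy":0,"wz":0,"gripper":0.68},
    {"x":0,"y":0.001,"z":0.081,"wx":0,"wy":0,"wz":0,"gripper":0.68},
  ],
)

```text
t: 13.55
tool_pos: [0.543, 0.1898, 0.0244]
tcp_rot: [0.537, -0.461, 0.536, 0.46]
contact_force: [-0.1, -0.6, 0.6]
grip_width: 0.0581
```

Emit:
move_arm(
  steps=[
    {"x":0,"y":0,"z":0.003,"wx":0,"wy":0,"wz":0,"gripper":0.68},
    {"x":0,"y":0,"z":0.006,"wx":0,"wy":0,"wz":0,"gripper":0.68},
    {"x":0,"y":0,"z":0.006,"wx":0,"wy":0,"wz":0,"gripper":0.68},
  ],
)

```text
t: 13.85
tool_pos: [0.5437, 0.1952, 0.0244]
tcp_rot: [0.537, -0.461, 0.536, 0.46]
contact_force: [-0.4, -0.8, 0.1]
grip_width: 0.0582
```

```bash
python3 - <<'E'
from g import *
goal(pl(0.002,.005,.024),171.5)
from workcell import read_camera
s=env.sense();c=read_camera('wrist');T=wristT(s,c);np.savez('w7.npz',**c,T=T);cv2.imwrite('pics/w7.png',c['image'])
E
```

```text
yaw 171.5 turn [-0.0036 -0.0001  0.0019] rows>= 0.0 tz [0.15 0.99 0.  ]
yaw 351.5 turn [3.1379e+00 3.0000e-03 2.0000e-04] rows>= 20.9 tz [-0.15 -0.99 -0.  ]
t 13.85 shift [0.0004 0.     0.0057] |d| 0.006 now [0.5437 0.1952 0.0244] ty yaw 171.3 tz [ 0.151  0.988 -0.   ] tx [ 0.002 -0.    -1.   ] q [ 0.68  0.41 -0.45  0.   -0.71 -0.84] F [-0.4 -0.8  0.1] w 0.0582
```

View pics/w7.png

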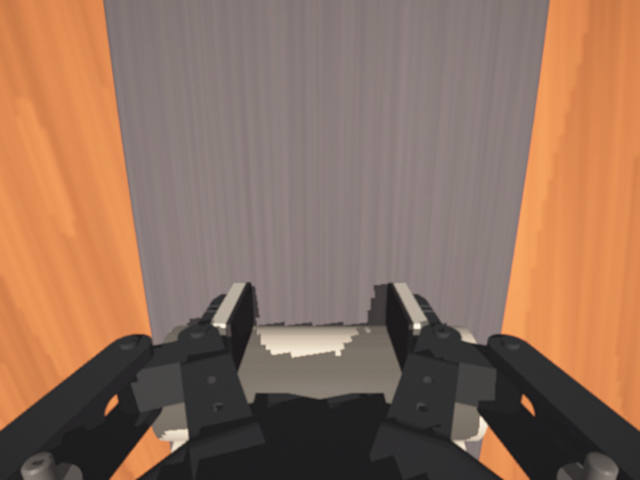

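Emit:
move_arm(
  steps=[
    {"x":0,"y":0,"z":0.002,"wx":0,"wy":0,"wz":0,"gripper":0.68},
    {"x":0,"y":0,"z":0.004,"wx":0,"wy":0,"wz":0,"gripper":0.68},
    {"x":0,"y":0,"z":0.005,"wx":0,"wy":0,"wz":0,"gripper":0.68},
  ],
)

```text
t: 14.2
tool_pos: [0.544, 0.1993, 0.0245]
tcp_rot: [0.536, -0.461, 0.537, 0.46]
contact_force: [-0.4, -8.4, 5.1]
grip_width: 0.0578
```

Emit:
move_arm(
  steps=[
    {"x":0,"y":0,"z":0.0015,"wx":0,"wy":0,"wz":0,"gripper":0.68},
    {"x":0,"y":0,"z":0.003,"wx":0,"wy":0,"wz":0,"gripper":0.68},
  ],
)

```text
t: 14.4
tool_pos: [0.5438, 0.2002, 0.0242]
tcp_rot: [0.535, -0.462, 0.538, 0.46]
contact_force: [3.1, -18.9, 5.7]
grip_width: 0.058
```

The push force rose to 19 N with the TCP at the expected snug position, so the row is closed. Backing off gently to look.

Emit:
move_arm(
  steps=[
    {"x":0,"y":0,"z":-0.004,"wx":0,"wy":0,"wz":0,"gripper":0.68},
    {"x":0,"y":0,"z":-0.01,"wx":0,"wy":0,"wz":0,"gripper":0.68},
    {"x":0,"y":0,"z":-0.03,"wx":0,"wy":0,"wz":0,"gripper":0.68},
    {"x":-0.04,"y":0,"z":-0.05,"wx":0,"wy":0,"wz":0,"gripper":1},
    {"x":-0.09,"y":0,"z":-0.06,"wx":0,"wy":0,"wz":0,"gripper":1},
    {"x":-0.14,"y":0,"z":-0.04,"wx":0,"wy":0,"wz":0,"gripper":1},
    {"x":-0.19,"y":0,"z":0.0,"wx":0,"wy":0,"wz":0,"gripper":1},
    {"x":-0.22,"y":0,"z":0.0,"wx":0,"wy":0,"wz":0,"gripper":1},
    {"x":-0.22,"y":0,"z":0.0,"wx":0,"wy":0,"wz":0,"gripper":1},
  ],
)

```text
t: 15.3
tool_pos: [0.5474, 0.2054, 0.2514]
tcp_rot: [0.541, -0.462, 0.532, 0.46]
contact_force: [0.0, -0.9, -0.6]
grip_width: 0.0851
```

```bash
python3 - <<'E'
from g import *
from workcell import read_camera
s=env.sense();c=read_camera('wrist');T=wristT(s,c);np.savez('w8.npz',**c,T=T);cv2.imwrite('pics/w8.png',c['image']);print(s['t'],s['tool_pos'])
t=read_camera('top');np.savez('t8.npz',**t);cv2.imwrite('pics/t8.png',t['image'])
E
```

```text
15.3 [0.54739094 0.20536567 0.25138086]
```

View pics/w8.png

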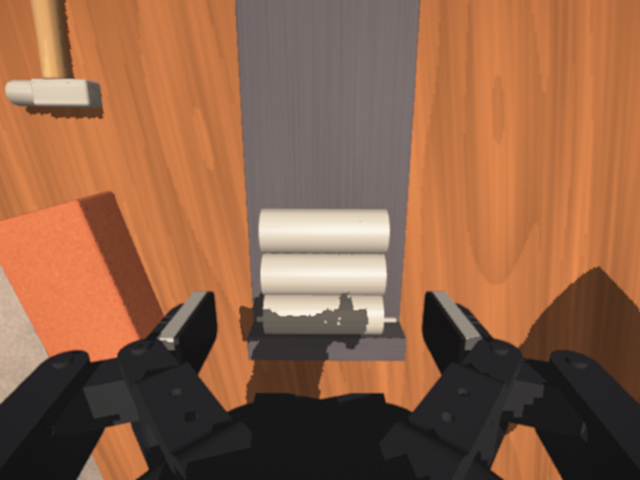

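```bash
python3 - <<'E'
from ab import *
c=dict(np.load('w8.npz'));T=c['T']
both(c,T,dict(a=(323,318,80,17),b=(323,274,85,20),c=(323,230,85,21)))
i=c['image'].astype(int);sat=i.max(2)-i.min(2)
# plate side edges per row, local x at z=.012 ; canister ends at z=.06
for v in (60,120,180,195):
    r=np.where((sat[v,200:460]<45))[0]+200
    print(v,r.min(),r.max(),loc(ray(c,(r.min()-.5,v),.012,T)[0],(.5418,.1962),-8.5),loc(ray(c,(r.max()+.5,v),.012,T)[0],(.5418,.1962),-8.5))
for v in (230,274,302):
    r=np.where(i[v,240:420].min(1)>130)[0]+240
    print(v,r.min(),r.max(),loc(ray(c,(r.min()-.5,v),.058,T)[0],(.5418,.1962),-8.5),loc(ray(c,(r.max()+.5,v),.058,T)[0],(.5418,.1962),-8.5))
E
```

```text
a (array([0.5646, 0.329 ]), 'yaw', np.float64(171.5), 'len', np.float64(0.1293), 'zc', np.float64(0.0367), 'res', np.float64(0.0006)) local [0.0029 0.1347] 4117
b (array([0.5571, 0.2812]), 'yaw', np.float64(171.4), 'len', np.float64(0.1275), 'zc', np.float64(0.0366), 'res', np.float64(0.0005)) local [0.0026 0.0863] 4860
c (array([0.5495, 0.2336]), 'yaw', np.float64(171.3), 'len', np.float64(0.1277), 'zc', np.float64(0.0366), 'res', np.float64(0.0005)) local [0.0021 0.0381] 5192
60 239 415 [ 0.0884 -0.1334] [-0.0896 -0.1329]
120 242 411 [ 0.0887 -0.0754] [-0.0893 -0.0752]
180 246 407 [ 0.0881 -0.0126] [-0.0892 -0.0126]
195 247 406 [0.088 0.004] [-0.0892  0.0039]
230 258 389 [0.0687 0.0317] [-0.0635  0.0315]
274 260 386 [0.0691 0.0792] [-0.063   0.0788]
302 264 383 [0.0664 0.1114] [-0.0616  0.1109]
```

The row is closed: yaws 171.3–171.5° against the plate's 171.5°, spacing about 48 mm, about 3 mm off centre. Now the chock.

```bash
python3 - <<'E'
from g import *
goal([.597,-.16,.2],157)
E
```

```text
yaw 157 turn [0.2498 0.003  0.0031] rows>= 1.7 tz [0.39 0.92 0.  ]
yaw 337 turn [-2.8918 -0.0045  0.0043] rows>= 19.3 tz [-0.39 -0.92 -0.  ]
t 15.4 shift [ 0.0449 -0.1066 -0.3513] |d| 0.37 now [0.5445 0.2033 0.2455] ty yaw 171.3 tz [0.151 0.989 0.003] tx [ 0.004  0.002 -1.   ] q [ 0.69  0.19 -0.18  0.   -1.19 -0.85] F [-0.6 -0.2 -0.4] w 0.0855
```

Emit:
move_arm(
  steps=[
    {"x":0.04,"y":-0.107,"z":-0.351,"wx":0.25,"wy":0.003,"wz":0.003,"gripper":1},
    {"x":0.04,"y":-0.107,"z":-0.351,"wx":0.25,"wy":0.003,"wz":0.003,"gripper":1},
    {"x":0.04,"y":-0.107,"z":-0.351,"wx":0.25,"wy":0.003,"wz":0.003,"gripper":1},
    {"x":0.04,"y":-0.107,"z":-0.351,"wx":0.25,"wy":0.003,"wz":0.003,"gripper":1},
    {"x":0.04,"y":-0.107,"z":-0.351,"wx":0.25,"wy":0.003,"wz":0.003,"gripper":1},
    {"x":0.04,"y":-0.107,"z":-0.351,"wx":0.25,"wy":0.003,"wz":0.003,"gripper":1},
    {"x":0.04,"y":-0.107,"z":-0.351,"wx":0.25,"wy":0.003,"wz":0.003,"gripper":1},
    {"x":0.04,"y":-0.107,"z":-0.351,"wx":0.25,"wy":0.003,"wz":0.003,"gripper":1},
    {"x":0.04,"y":-0.107,"z":-0.351,"wx":0.25,"wy":0.003,"wz":0.003,"gripper":1},
    {"x":0.04,"y":-0.107,"z":-0.351,"wx":0.25,"wy":0.003,"wz":0.003,"gripper":1},
  ],
)

```text
t: 16.4
tool_pos: [0.596, -0.1607, 0.2031]
tcp_rot: [0.588, -0.389, 0.592, 0.39]
contact_force: [-0.2, 1.1, -0.0]
grip_width: 0.0852
```

Emit:
move_arm(
  steps=[
    {"x":0,"y":0,"z":0,"wx":0,"wy":0,"wz":0,"gripper":1},
  ],
)

```text
t: 16.5
tool_pos: [0.5966, -0.1595, 0.2041]
tcp_rot: [0.589, -0.39, 0.591, 0.39]
contact_force: [-0.1, 0.1, -0.0]
grip_width: 0.0857
```

```bash
python3 - <<'E'
from g import *
from workcell import read_camera
s=env.sense();c=read_camera('wrist');T=wristT(s,c);np.savez('w9.npz',**c,T=T);cv2.imwrite('pics/w9.png',c['image']);print(s['t'],s['tool_pos'],np.abs(s['dq']).max())
from m import *
W=cloud(c,T)
for zl,zh in ((.038,.052),(.043,.05)):
  P=sel(W,(.597,-.184),.085,zl,zh);print(rect(P),len(P))
E
```

```text
16.5 [ 0.59662176 -0.15948345  0.20410774] 0.013090861469354124
(array([ 593.1, -192. ]), array([70.7, 50.1]), 66.9) 4624
(array([ 592.5, -193.4]), array([67.7, 50.1]), 66.9) 4527
```

View pics/w9.png

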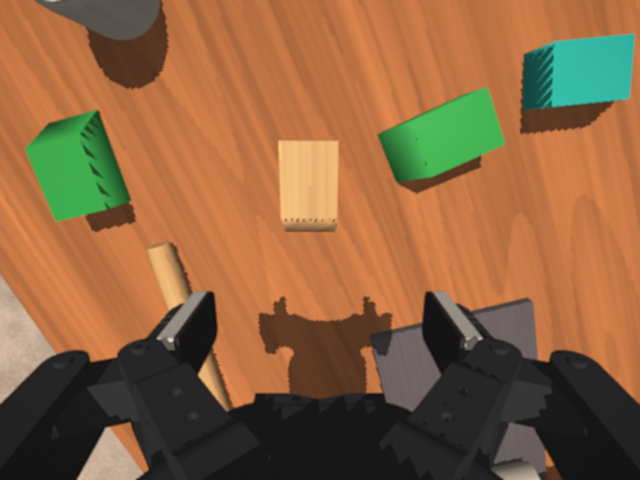

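```bash
python3 - <<'E'
from g import *
goal([.5969,-.1835,.006],156.9)
E
```

```text
yaw 156.9 turn [ 0.0022 -0.0028 -0.001 ] rows>= 0.0 tz [0.39 0.92 0.  ]
yaw 336.9 turn [-3.1394e+00  1.6000e-03 -4.3000e-03] rows>= 20.9 tz [-0.39 -0.92 -0.  ]
t 16.55 shift [ 0.1985 -0.0097 -0.0218] |d| 0.2 now [ 0.5969 -0.1592  0.2045] ty yaw 157.0 tz [ 0.39   0.921 -0.003] tx [-0.002 -0.002 -1.   ] q [ 0.06  0.28 -0.16  0.   -1.13 -0.46] F [ 0.5 -0.6  0.1] w 0.0855
```

Emit:
move_arm(
  newtons=40,
  steps=[
    {"x":0.04,"y":-0.01,"z":-0.022,"wx":0.002,"wy":-0.002,"wz":0,"gripper":0.85},
    {"x":0.09,"y":-0.01,"z":-0.022,"wx":0.002,"wy":-0.002,"wz":0,"gripper":0.85},
    {"x":0.14,"y":-0.01,"z":-0.022,"wx":0.002,"wy":-0.002,"wz":0,"gripper":0.85},
    {"x":0.18,"y":-0.01,"z":-0.022,"wx":0.002,"wy":-0.002,"wz":0,"gripper":0.85},
    {"x":0.199,"y":-0.01,"z":-0.022,"wx":0.002,"wy":-0.002,"wz":0,"gripper":0.85},
    {"x":0.199,"y":-0.01,"z":-0.022,"wx":0.002,"wy":-0.002,"wz":0,"gripper":0.85},
    {"x":0.199,"y":-0.01,"z":-0.022,"wx":0.002,"wy":-0.002,"wz":0,"gripper":0.4},
    {"x":0.199,"y":-0.01,"z":-0.022,"wx":0.002,"wy":-0.002,"wz":0,"gripper":0.4},
    {"x":0.199,"y":-0.01,"z":-0.022,"wx":0.002,"wy":-0.002,"wz":0,"gripper":0.4},
    {"x":0.199,"y":-0.01,"z":-0.022,"wx":0.002,"wy":-0.002,"wz":0,"gripper":0.4},
  ],
)

```text
t: 17.55
tool_pos: [0.5986, -0.1844, 0.0076]
tcp_rot: [0.591, -0.39, 0.59, 0.389]
contact_force: [-0.9, 3.0, 6.4]
grip_width: 0.0497
```

```bash
python3 - <<'E'
from g import *
goal(pl(.0022,-.06,.09),171.5)
E
```

```text
yaw 171.5 turn [-2.553e-01  1.000e-04  2.200e-03] rows>= 1.7 tz [0.15 0.99 0.  ]
yaw 351.5 turn [ 2.8863e+00  3.2000e-03 -2.0000e-04] rows>= 19.3 tz [-0.15 -0.99 -0.  ]
t 17.55 shift [-0.0827  0.1843  0.2703] |d| 0.337 now [ 0.5986 -0.1844  0.0076] ty yaw 156.9 tz [0.393 0.92  0.   ] tx [ 0.002 -0.    -1.   ] q [ 0.01  0.5  -0.35  0.   -0.72 -0.42] F [-0.9  3.   6.4] w 0.0497
```

Emit:
move_arm(
  steps=[
    {"x":-0.04,"y":0,"z":0,"wx":0,"wy":0,"wz":0,"gripper":0.4},
    {"x":-0.083,"y":0.01,"z":0.015,"wx":-0.05,"wy":0,"wz":0,"gripper":0.4},
    {"x":-0.083,"y":0.035,"z":0.05,"wx":-0.1,"wy":0,"wz":0,"gripper":0.4},
    {"x":-0.083,"y":0.06,"z":0.09,"wx":-0.15,"wy":0,"wz":0,"gripper":0.4},
    {"x":-0.083,"y":0.09,"z":0.13,"wx":-0.2,"wy":0,"wz":0,"gripper":0.4},
    {"x":-0.083,"y":0.12,"z":0.17,"wx":-0.255,"wy":0,"wz":0,"gripper":0.4},
    {"x":-0.083,"y":0.145,"z":0.21,"wx":-0.255,"wy":0,"wz":0,"gripper":0.4},
    {"x":-0.083,"y":0.17,"z":0.25,"wx":-0.255,"wy":0,"wz":0,"gripper":0.4},
    {"x":-0.083,"y":0.184,"z":0.27,"wx":-0.255,"wy":0,"wz":0,"gripper":0.4},
    {"x":-0.083,"y":0.184,"z":0.27,"wx":-0.255,"wy":0,"wz":0,"gripper":0.4},
  ],
)

```text
t: 18.55
tool_pos: [0.5342, 0.1391, 0.0893]
tcp_rot: [0.535, -0.462, 0.535, 0.462]
contact_force: [1.0, -0.7, -1.6]
grip_width: 0.0493
```

Emit:
move_arm(
  steps=[
    {"x":0,"y":0,"z":0,"wx":0,"wy":0,"wz":0,"gripper":0.4},
  ],
)

```text
t: 18.65
tool_pos: [0.5342, 0.1365, 0.089]
tcp_rot: [0.535, -0.462, 0.536, 0.462]
contact_force: [-0.4, -1.4, -1.0]
grip_width: 0.0494
```

```bash
python3 - <<'E'
from g import *
goal(pl(.0022,-.036,.022),171.5)
from workcell import read_camera
s=env.sense();c=read_camera('wrist');T=wristT(s,c);np.savez('w10.npz',**c,T=T);cv2.imwrite('pics/w10.png',c['image'])
from m import *
W=cloud(c,T);P=sel(W,s['tool_pos'][:2],.085,s['tool_pos'][2]+.034,s['tool_pos'][2]+.046);i=0
print(rect(P),len(P))
E
```

```text
yaw 171.5 turn [ 0.0007 -0.0003 -0.0006] rows>= 0.0 tz [0.15 0.99 0.  ]
yaw 351.5 turn [-3.1408e+00  9.0000e-04 -4.0000e-04] rows>= 20.9 tz [-0.15 -0.99 -0.  ]
t 18.65 shift [ 0.067  -0.0009  0.0242] |d| 0.071 now [0.5342 0.1365 0.089 ] ty yaw 171.5 tz [ 0.147  0.989 -0.   ] tx [-0.001 -0.    -1.   ] q [ 0.61  0.29 -0.44 -0.   -0.83 -0.75] F [-0.4 -1.4 -1. ] w 0.0494
(array([533.3, 124.5]), array([67.4, 89.1]), 81.7) 28138
```

View pics/w10.png

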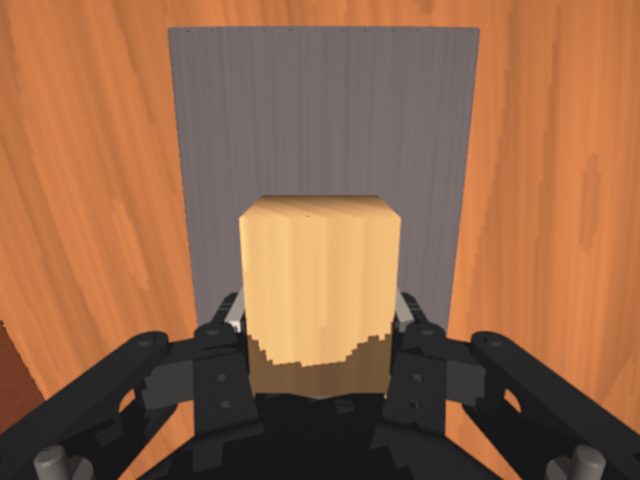

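The chock is held straight and level at (320,290) on the plate's centre line. Lowering it about 12 mm short of C.

Emit:
move_arm(
  steps=[
    {"x":0.02,"y":0,"z":0.015,"wx":0,"wy":0,"wz":0,"gripper":0.4},
    {"x":0.045,"y":0,"z":0.023,"wx":0,"wy":0,"wz":0,"gripper":0.4},
    {"x":0.06,"y":0,"z":0.023,"wx":0,"wy":0,"wz":0,"gripper":0.4},
    {"x":0.066,"y":0,"z":0.023,"wx":0,"wy":0,"wz":0,"gripper":0.4},
    {"x":0.066,"y":0,"z":0.023,"wx":0,"wy":0,"wz":0,"gripper":0.4},
  ],
)

```text
t: 19.2
tool_pos: [0.5375, 0.1574, 0.022]
tcp_rot: [0.535, -0.461, 0.537, 0.461]
contact_force: [-0.1, -1.1, -1.3]
grip_width: 0.0496
```

Emit:
move_arm(
  steps=[
    {"x":0.001,"y":0,"z":0,"wx":0,"wy":0,"wz":0,"gripper":0.4},
    {"x":0.002,"y":0,"z":0,"wx":0,"wy":0,"wz":0,"gripper":0.4},
  ],
)

```text
t: 19.4
tool_pos: [0.5384, 0.1586, 0.0215]
tcp_rot: [0.536, -0.461, 0.536, 0.461]
contact_force: [-1.0, -0.2, -1.9]
grip_width: 0.0494
```

Emit:
move_arm(
  steps=[
    {"x":0.0015,"y":0,"z":0,"wx":0,"wy":0,"wz":0,"gripper":0.4},
    {"x":0.0025,"y":0,"z":0,"wx":0,"wy":0,"wz":0,"gripper":0.4},
  ],
)

```text
t: 19.6
tool_pos: [0.5382, 0.1588, 0.0195]
tcp_rot: [0.536, -0.462, 0.536, 0.461]
contact_force: [-7.9, -1.5, 20.2]
grip_width: 0.0494
```

```bash
python3 - <<'E'
from g import *
goal(pl(.0022,-.022,.019),171.5)
E
```

```text
yaw 171.5 turn [-0.0003 -0.0001  0.0002] rows>= 0.0 tz [0.15 0.99 0.  ]
yaw 351.5 turn [3.1413e+00 4.0000e-04 2.0000e-04] rows>= 21.0 tz [-0.15 -0.99 -0.  ]
t 19.6 shift [ 0.0005 -0.0002  0.0155] |d| 0.016 now [0.5382 0.1588 0.0195] ty yaw 171.5 tz [ 0.148  0.989 -0.   ] tx [ 0. -0. -1.] q [ 0.64  0.4  -0.49  0.   -0.68 -0.78] F [-7.9 -1.5 20.2] w 0.0494
```

Emit:
move_arm(
  steps=[
    {"x":-0.0012,"y":0,"z":0.003,"wx":0,"wy":0,"wz":0,"gripper":0.4},
    {"x":-0.0012,"y":0,"z":0.006,"wx":0,"wy":0,"wz":0,"gripper":0.4},
    {"x":-0.0012,"y":0,"z":0.009,"wx":0,"wy":0,"wz":0,"gripper":0.4},
    {"x":-0.0012,"y":0,"z":0.011,"wx":0,"wy":0,"wz":0,"gripper":0.4},
    {"x":-0.0012,"y":0,"z":0.0125,"wx":0,"wy":0,"wz":0,"gripper":0.4},
  ],
)

```text
t: 20.1
tool_pos: [0.5396, 0.1708, 0.0196]
tcp_rot: [0.535, -0.462, 0.536, 0.461]
contact_force: [-1.2, -4.0, 7.1]
grip_width: 0.0499
```

Emit:
move_arm(
  steps=[
    {"x":0,"y":0,"z":0.001,"wx":0,"wy":0,"wz":0,"gripper":0.4},
    {"x":0,"y":0,"z":0.002,"wx":0,"wy":0,"wz":0,"gripper":0.4},
  ],
)

```text
t: 20.3
tool_pos: [0.5399, 0.1727, 0.0196]
tcp_rot: [0.535, -0.461, 0.536, 0.461]
contact_force: [-1.0, -5.1, 6.1]
grip_width: 0.0495
```

Emit:
move_arm(
  steps=[
    {"x":0,"y":0,"z":0.001,"wx":0,"wy":0,"wz":0,"gripper":0.4},
    {"x":0,"y":0,"z":0.002,"wx":0,"wy":0,"wz":0,"gripper":0.4},
  ],
)

```text
t: 20.5
tool_pos: [0.54, 0.174, 0.0196]
tcp_rot: [0.535, -0.462, 0.537, 0.461]
contact_force: [0.0, -10.2, 8.4]
grip_width: 0.0492
```

Emit:
move_arm(
  steps=[
    {"x":0,"y":0,"z":0.001,"wx":0,"wy":0,"wz":0,"gripper":0.4},
    {"x":0,"y":0,"z":0.001,"wx":0,"wy":0,"wz":0,"gripper":0.4},
  ],
)

```text
t: 20.7
tool_pos: [0.54, 0.1741, 0.0196]
tcp_rot: [0.535, -0.462, 0.537, 0.461]
contact_force: [0.3, -10.9, 8.4]
grip_width: 0.0497
```

```bash
python3 - <<'E'
from g import *
from workcell import read_camera
s=env.sense();c=read_camera('wrist');T=wristT(s,c);np.savez('w11.npz',**c,T=T);cv2.imwrite('pics/w11.png',c['image'])
c=read_camera('scene');cv2.imwrite('pics/s11.png',cv2.resize(c['image'][110:290,270:490],None,fx=3.5,fy=3.3))
E
```

```text
(no output)
```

View pics/s11.png

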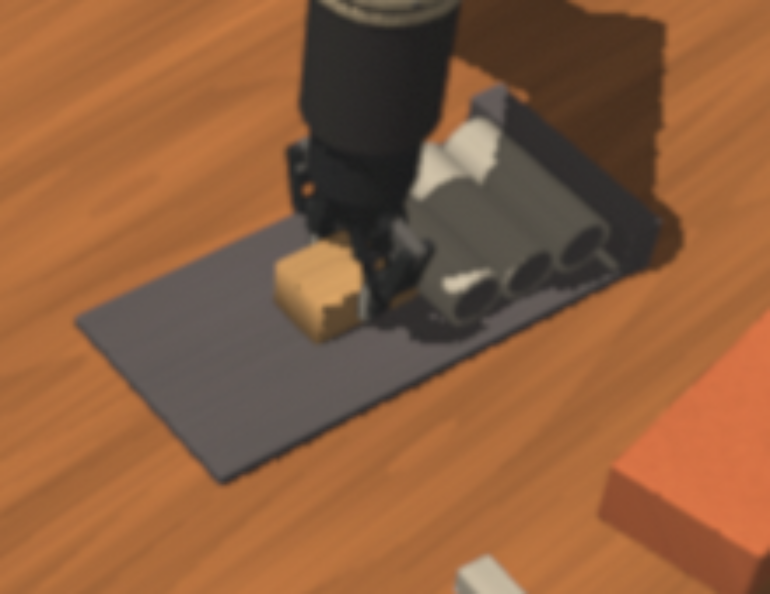

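The scene view shows the chock flat on the plate with its nose at the closed row. I'll add a little more press, then release.

Emit:
move_arm(
  steps=[
    {"x":0,"y":0,"z":0.0012,"wx":0,"wy":0,"wz":0,"gripper":0.4},
    {"x":0,"y":0,"z":0.0012,"wx":0,"wy":0,"wz":0,"gripper":0.4},
  ],
)

```text
t: 21.0
tool_pos: [0.54, 0.1742, 0.0197]
tcp_rot: [0.534, -0.462, 0.538, 0.461]
contact_force: [0.6, -15.7, 11.0]
grip_width: 0.0493
```

Emit:
move_arm(
  steps=[
    {"x":0,"y":0,"z":0,"wx":0,"wy":0,"wz":0,"gripper":0.72},
    {"x":0,"y":0,"z":0,"wx":0,"wy":0,"wz":0,"gripper":0.8},
    {"x":0,"y":0,"z":0,"wx":0,"wy":0,"wz":0,"gripper":0.8},
    {"x":-0.02,"y":0,"z":0,"wx":0,"wy":0,"wz":0,"gripper":0.8},
    {"x":-0.06,"y":0,"z":0,"wx":0,"wy":0,"wz":0,"gripper":0.8},
    {"x":-0.11,"y":0,"z":0.01,"wx":0,"wy":0,"wz":0,"gripper":0.8},
    {"x":-0.16,"y":0,"z":0.03,"wx":0,"wy":0,"wz":0,"gripper":0.8},
    {"x":-0.2,"y":0,"z":0.04,"wx":0,"wy":0,"wz":0,"gripper":0.8},
    {"x":-0.2,"y":0,"z":0.04,"wx":0,"wy":0,"wz":0,"gripper":0.8},
    {"x":-0.2,"y":0,"z":0.04,"wx":0,"wy":0,"wz":0,"gripper":0.8},
  ],
)

```text
t: 22.0
tool_pos: [0.5469, 0.218, 0.2203]
tcp_rot: [0.536, -0.461, 0.535, 0.462]
contact_force: [0.0, -0.9, -1.4]
grip_width: 0.0683
```

```bash
python3 - <<'E'
from g import *
from workcell import read_camera
s=env.sense();c=read_camera('wrist');T=wristT(s,c);np.savez('w12.npz',**c,T=T);cv2.imwrite('pics/w12.png',c['image']);print(s['t'],s['tool_pos'])
E
```

```text
22.0 [0.54688748 0.21795589 0.22032311]
```

View pics/w12.png

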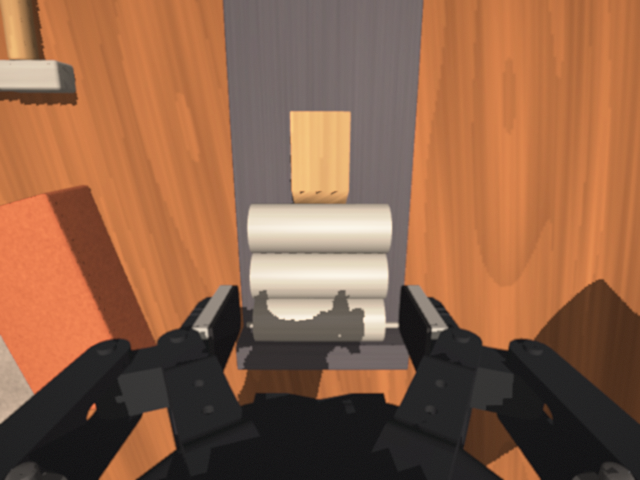

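```bash
python3 - <<'E'
from ab import *
c=dict(np.load('w12.npz'));T=c['T']
both(c,T,dict(a=(319,310,80,12),b=(319,276,85,20),c=(319,228,85,22)))
W=cloud(c,T);w=W[100:205,270:370].reshape(-1,3);P=w[(w[:,2]>.052)&(w[:,2]<.063)]
r=rect(P);print('chock top',r,loc(r[0]/1000,(.5418,.1962),-8.5))
i=c['image'].astype(int);sat=i.max(2)-i.min(2)
for v in (40,80):
    q=np.where((sat[v,180:460]<45))[0]+180
    print(v,loc(ray(c,(q.min()-.5,v),.012,T)[0],(.5418,.1962),-8.5),loc(ray(c,(q.max()+.5,v),.012,T)[0],(.5418,.1962),-8.5))
# bar inner face: z along row through local x~.07
for x in (-.078,.078):
    pass
E
```

```text
a (array([0.5643, 0.3285]), 'yaw', np.float64(171.4), 'len', np.float64(0.1278), 'zc', np.float64(0.0364), 'res', np.float64(0.0009)) local [0.0027 0.1342] 3069
b (array([0.5572, 0.2813]), 'yaw', np.float64(171.4), 'len', np.float64(0.1277), 'zc', np.float64(0.0366), 'res', np.float64(0.0005)) local [0.0027 0.0864] 5467
c (array([0.5496, 0.2339]), 'yaw', np.float64(171.4), 'len', np.float64(0.1275), 'zc', np.float64(0.0366), 'res', np.float64(0.0005)) local [0.0021 0.0384] 6241
chock top (array([538.5, 163.6]), array([68.9, 50.3]), 81.5) [ 0.0016 -0.0327]
40 [ 0.0882 -0.1332] [-0.0893 -0.1333]
80 [ 0.0885 -0.0989] [-0.0898 -0.099 ]
```

```bash
python3 - <<'E'
from g import *
from workcell import read_camera
c=read_camera('top');cv2.imwrite('pics/t13.png',c['image']);print(env.sense()['t'],env.sense()['contact_force'])
E
```

```text
22.1 [-0.84658488  0.21769947 -1.30855254]
```

View pics/t13.png

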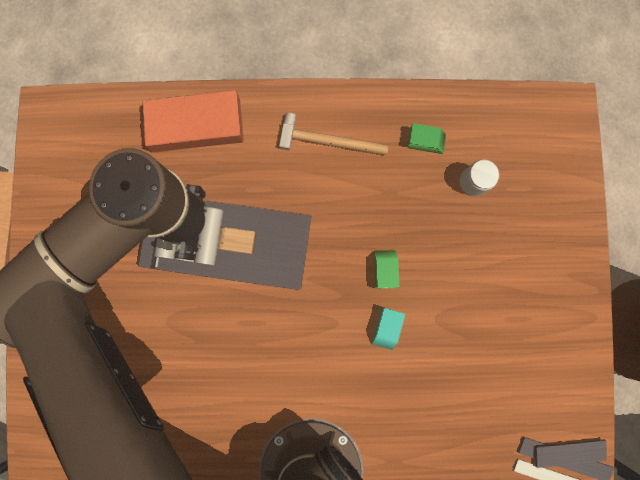

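The top view shows the row with the chock behind it at (238,240). The hammer, the tin and the green and turquoise blocks have not moved.

```bash
python3 -c "
from workcell import env
print(env.hand_in())"
```

```text
the job is handed in; nothing more can be done
None
```

The job is handed in at about 22 s: the loose canister lies third in the row, and the wooden chock sits flat behind it with its nose against its middle.

**What I did:** Canisters A and B started about 8 mm off the plate's middle, so I first pushed both across by their ends. I then laid canister C behind B and closed the row against the stop bar with both fingers, until the push reached about 19 N with no further give. Last, I placed the chock and pressed its nose in to about 16 N before letting go.

**Last checks, arm clear of everything:**

| Check | Measured | Wanted |
|---|---|---|
| Canister yaw | 171.4° for all three | 171.5° (plate) |
| Spacing between canisters | 47.8 and 48.0 mm | 48 mm |
| Chock centre to C's centre | about 60.6 mm | 61 mm |
| Chock sideways from C's middle | about 0.5 mm | 0 mm |
| Row from the plate's middle | about 3 mm towards +x | 0 mm |

**What disagreed:**
- The row's 3 mm offset was left uncorrected.
- Canister A measured 1–2 mm short of its nominal position against the bar. That is within the calibration error, and I took the firm push as proof that it is snug.
- The top and scene cameras disagreed by about 4 mm, so I worked from the wrist camera.

The hammer and the tin were not touched.

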